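# Close down the robot-hand repair bench

## Task

Close this repair bench down for the night: put the lid of its own colour on every open parts tub so that it lies flat and fully down, seat the hand's controller fully home over both pegs of its charging base, and hang the headset by its headband on the arm of the hook stand. Lids that have no tub are not needed. Do not tip a tub over, and leave the mug, the tape roll and the screwdriver where they are.

Things in the scene. Friction and masses are not known exactly. Their poses are not given: they have to be found in the camera images.
- tub_blue: open round blue parts tub holding a few small motors, 80 mm outside diameter, 74 mm inside, 55 mm high, standing upright; origin at the centre of its underside, z up. May be absent (None)
- tub_yellow: open round yellow parts tub holding a few small motors, 80 mm outside diameter, 74 mm inside, 55 mm high, standing upright; origin at the centre of its underside, z up. May be absent (None)
- tub_red: open round red parts tub holding a few small motors, 80 mm outside diameter, 74 mm inside, 55 mm high, standing upright; origin at the centre of its underside, z up. May be absent (None)
- tub_white: open round white parts tub holding a few small motors, 80 mm outside diameter, 74 mm inside, 55 mm high, standing upright; origin at the centre of its underside, z up. May be absent (None)
- lid_blue: blue lid, knob up: plug 64 mm wide, 8 mm high (goes inside the tub's rim); on it a disc 86 mm wide, 6 mm thick (rests on the rim); on that a grip bar 36 (lid x) by 18 (lid y) mm, 28 mm high. Origin: centre of plug's underside; disc top at z = 14 mm, bar top at 42 mm. Fully on, its origin is 47 mm above the tub's; any yaw will do. 70 g
- lid_yellow: yellow lid, knob up: plug 64 mm wide, 8 mm high (goes inside the tub's rim); on it a disc 86 mm wide, 6 mm thick (rests on the rim); on that a grip bar 36 (lid x) by 18 (lid y) mm, 28 mm high. Origin: centre of plug's underside; disc top at z = 14 mm, bar top at 42 mm. Fully on, its origin is 47 mm above the tub's; any yaw will do. 70 g
- lid_red: red lid, knob up: plug 64 mm wide, 8 mm high (goes inside the tub's rim); on it a disc 86 mm wide, 6 mm thick (rests on the rim); on that a grip bar 36 (lid x) by 18 (lid y) mm, 28 mm high. Origin: centre of plug's underside; disc top at z = 14 mm, bar top at 42 mm. Fully on, its origin is 47 mm above the tub's; any yaw will do. 70 g
- lid_white: white lid, knob up: plug 64 mm wide, 8 mm high (goes inside the tub's rim); on it a disc 86 mm wide, 6 mm thick (rests on the rim); on that a grip bar 36 (lid x) by 18 (lid y) mm, 28 mm high. Origin: centre of plug's underside; disc top at z = 14 mm, bar top at 42 mm. Fully on, its origin is 47 mm above the tub's; any yaw will do. 70 g
- controller: black box 100 (x) by 60 (y) by 50 mm high, green circuit boards on its sides, on its top centre an aluminium grip fin 60 (x) by 20 (y) by 30 mm high (top at z = 80 mm). In the underside two 14 mm square sockets, 20 mm deep, at x = +32 and -32 mm. Origin: centre of the underside, z up. About 0.4 kg
- dock: grey charging base fixed to the bench: plate 110 mm (x) by 70 mm (y) by 12 mm high, with two upright brass pegs 10 mm in diameter and 14 mm high (tapered in their top 5 mm) at x = +32 and -32 mm. Origin at the centre of the plate's underside. The controller fits either way round
- dock_seat (a point): centre of the charging base's top face (12 mm above the bench), between the pegs; axes as the base. The seated controller's origin coincides with it
- headset: headset standing on its ear cups, 150 mm wide (y), 168 mm high. Headband top: a flat straight bar along y, 94 mm long, 24 wide (x), 8 thick, z = 160 to 168 mm, free space below it; slanting pieces join it to side arms at y = +-62; cups 60 (x) by 26 (y) by 75 mm high at y = +-58. Origin: midway between the cups at their underside, z up. 0.22 kg
- headset_band (a point): centre of the headset's flat headband bar, 164 mm above the headset's origin; axes as the headset
- hook_stand: hook stand fixed to the bench: dark foot plate 120 x 100 x 12 mm, a 16 mm square upright post 210 mm high at x = +60 mm, and from it an orange flat-topped arm 24 mm wide and 12 mm thick that runs level towards the stand's -x to x = -50 mm, where an end stop 8 mm thick rises to z = 220 mm. Origin on the bench under the middle of the arm
- hook_arm (a point): top of the hook's arm at its middle, 206 mm above the bench; the arm runs along this frame's x, its free end with the stop at -x
- mug: blue mug, 80 mm wide, 90 mm high, bystander; origin at the centre of its underside
- tape_roll: roll of yellow tape lying flat, 92 mm in diameter, 24 mm high, bystander; origin at the centre of its underside
- screwdriver: screwdriver lying on the bench, 170 mm long (x), bystander; origin at its middle on the bench
There are look-alikes about, which are no part of the job. What is shaped like the controller but pink or turquoise is not meant. What is shaped like the lid_white but turquoise is not meant.

How it is judged:
By the outcome, as a careful person would: the job done as asked, in the order asked, and still so for the second after the job is handed in, with the robot touching nothing.
Of tub_blue, tub_yellow, tub_red, tub_white only 3 to 4 are there at a start; the rules pass over those that are not, and their reading is None.
At some moment in a run one of tub_blue, tub_yellow, tub_red, tub_white, lid_blue, lid_yellow, lid_red, lid_white may be knocked a few centimetres aside while the robot is not near it.
It also fails if it takes over 210 s, if anything falls off the work surface, if the arm or the gripper's body presses on something with over 40 N, if the wrist force passes 120 N, or if a joint passes its speed limit or range.

## Robot

A 6-joint arm with a two-finger parallel gripper is mounted at the origin on the work surface. World frame = base frame: x ahead of the robot, y to its left, z up, the work surface at z = 0. Lengths are in m, angles in rad, forces in N, time in s.
With the tool pointing down it reaches from about 0.3 to 0.85 m from the base axis. Payload 5.4 kg.
Tool frame: the origin (TCP) lies on the centre line of the jaws, within the pads' length; the fingertips stand 14 mm ahead of it and the grasp point (between the pads) lies 5 mm behind it; x points along the fingers, y is the direction in which the jaws open and shut, and the axes are right-handed (so a half turn about x gives the same grasp; the last joint's range is limited). The gripper opens to 85 mm and grips with 20 to 120 N. Pads are 22 mm wide; open, the fingers measure 114 mm over their backs; the gripper's body (76 mm by 85 mm) begins 54 mm behind the grasp point. The pads swing forward as they close: fully open they stand 13 mm farther back than shut.
Start: joints at [0.931, 0.158, 1.597, -0, 1.386, -0.21], TCP at [0.24, 0.523, 0.245] pointing down, gripper open.
Joint ranges: [-2.91, 2.91], [-0.94, 2.29], [0.18, 2.7], [-1.29, 4.43], [0.17, 2.64], [-3, 3]. Speed limits (rad/s): [2.57, 2.57, 3.14, 3.14, 3.14, 3.14].

## Interface

Orientations are given as a unit quaternion [w, x, y, z].
In Python, from workcell import ctrl gives the robot as it stands. The module is installed in compiled form; this text tells all that it offers.
- The arm moves only by the tool step_arm, never from a script. Its argument "plan" is a list of rows, each a list of 5 numbers: the shift along the tool's x, y, z in m, then the turn about the tool's x in degrees, then the finger opening in m, from 0 to 0.0854. A call has exactly 8 rows; each row shifts and turns the commanded pose from where the row before left it, along the tool's axes as they then stand; what a row does not reach is not made up. A row lasts 1/8 s, in which the tool goes at most 62.5 mm and 10.7 degrees, less where a joint would pass 70% of its speed; a pose out of reach is approached as far as the arm can. A call with a gripper value outside its range is refused whole. The fingers move at their own pace and stop on an object; "grip_force" is the grip in N (left out, the last holds). Time passes only in rows, so rows that do not move let the fingers close, or fill a call up. It gives the time, the measured TCP pose, the force and the opening at its end, in the units of the state.
- ctrl.observe(): the state, without advancing time (a new reading comes with each control period).
- ctrl.capture(name): name is "side" or "top" or "wrist"; returns a dict with "img" (420x560x3 uint8, red, green, blue), "mtx" (3x3 intrinsics, pixels), "xyz" and "orientation" of the camera in the world. Camera axes: x right, y down, z forward; pixel columns grow to the right and rows downward; lengths in m; the calibration is good to about 2 mm. A picture is of the moment at which its call begins. There is no depth.
- ctrl.sign_off(): hands the job in, once; it reports no verdict.
Trained networks look in a picture, given as the dict that the camera call returned (one of the last four; its "shot" number tells which), for a name from the list of things; names that differ only in an ending like _2 or _b are one class to them, and where a whole thing is asked for, a point or a joint stands for the part that bears it (a point fixed in the world has none). Each returns a list of dicts, best first, with "p" (0 to 1); they miss things now and then, are a little off and sometimes report something else, mostly with a low value. They report only what shows in the picture. A call takes as long as a camera call. They do not tell look-alikes from the thing itself.
- ctrl.silhouettes(picture, name): "mask" (420x560 bool, what is visible of it) and "position" ([column, row] in pixels, amid what is visible of it).
- ctrl.pinpoint(picture, name): "position" ([column, row] in pixels: a listed point, or the origin of a listed thing).
The state is a dict: "clock": time; "joint_positions": joint angles; "joint_vel": joint speeds; "joint_efforts": joint torques, N m; "position": TCP position; "tcp_rot": TCP orientation; "force": force on the tool from outside, world axes, zero at the start; "torque": the same for the moment, N m; "gripper_width": opening from 0.0 (shut) to 1.0 (fully open).
Only numpy, scipy, OpenCV 4.12 (cv2) and the standard library are available. Lean on these libraries where they do the work, as an engineer would, in place of code of your own. Each camera call takes 0.05 s, during which the arm holds its last target.

## Working session

There is one attempt and no reset: what is moved stays moved. The work goes in short steps, Python scripts to look and compute and a tool call to move; the robot and the scene stay as the last step left them, time stands still between calls to the robot, and variables do not carry over. Pictures are saved under pics/ and viewed, and the job is handed in when it is done.

Besides the shell and the picture viewer there is one more tool, called as name([rows], argument=value, ...), one row to a line, values as JSON. step_arm: Moves the arm, as the interface text tells. Its arguments: {"type":"object","properties":{"plan":{"type":"array","items":{"type":"array","items":{"type":"number"}}},"grip_force":{"type":"number"}},"required":["plan"]}

```bash
mkdir -p pics
cat > h.py <<'E'
import numpy as np, cv2
from workcell import ctrl
from scipy.spatial.transform import Rotation as R
def quat(q): return R.from_quat([q[1],q[2],q[3],q[0]])
def snap(n,f):
    c=ctrl.capture(n); cv2.imwrite('pics/'+f+'.png',c['img'][:,:,::-1]); return c
def ray(c,px):
    d=np.linalg.inv(c['mtx'])@np.array([px[0],px[1],1.]); return np.array(c['xyz']),quat(c['orientation']).apply(d)
def atz(c,px,z):
    o,d=ray(c,px); return o+d*(z-o[2])/d[2]
def proj(c,p):
    q=quat(c['orientation']).inv().apply(np.array(p)-c['xyz']); u=c['mtx']@q; return u[:2]/u[2]
def tri(pairs):
    A=np.zeros((3,3));b=np.zeros(3)
    for c,px in pairs:
        o,d=ray(c,px); d=d/np.linalg.norm(d); M=np.eye(3)-np.outer(d,d); A+=M;b+=M@o
    return np.linalg.solve(A,b)
E
python3 - <<'E'
from h import *
print(ctrl.observe())
for n in ['top','side','wrist']:
    c=snap(n,n+'0'); print(n,c['xyz'],c['orientation'],c['mtx'])
    if n!='wrist':
      for t in ['tub_blue','tub_yellow','tub_red','tub_white','lid_blue','lid_yellow','lid_red','lid_white','controller','dock','dock_seat','headset','headset_band','hook_stand','hook_arm','mug','tape_roll','screwdriver']:
        print(t,[(np.round(r['position']).astype(int).tolist(),round(r['p'],2)) for r in ctrl.pinpoint(c,t)])
E
```

```text
{'clock': 0.0, 'joint_positions': array([ 9.30902902e-01,  1.59083118e-01,  1.59823121e+00, -2.79835973e-05,
        1.38619909e+00, -2.10137646e-01]), 'joint_vel': array([-0.00073451, -0.00039469,  0.00020014,  0.00259668, -0.00097327,
        0.00035976]), 'joint_efforts': array([ 1.18123651e-03, -3.95985925e+01, -3.31434059e+01, -3.70470332e-06,
        8.20133253e-03,  1.57610607e-06]), 'position': array([0.2392677 , 0.5222201 , 0.24429825]), 'tcp_rot': array([ 0.69057396,  0.15015052,  0.69111628, -0.15139589]), 'force': array([ 2.15618334e-01, -7.55119976e-01, -2.03465926e-04]), 'torque': array([ 0.00329346,  0.01893862, -0.02326336]), 'gripper_width': 1.0014977752251712}
top [ 0.36588653 -0.13980474  1.30972437] [-0.05623433  0.71393321 -0.69523378  0.06153913] [[420.72183908   0.         283.58070681]
 [  0.         420.72183908 202.05896702]
 [  0.           0.           1.        ]]
tub_blue [([312, 215], 0.77)]
tub_yellow []
tub_red [([217, 196], 0.56)]
tub_white [([163, 195], 0.63)]
lid_blue [([286, 241], 0.72)]
lid_yellow [([386, 198], 0.56)]
lid_red [([218, 239], 0.62)]
[... 968 characters left out ...]
low [([201, 215], 0.89)]
lid_red [([226, 226], 0.73)]
lid_white [([188, 175], 0.71), ([240, 241], 0.64)]
controller [([266, 306], 0.93), ([409, 369], 0.89), ([286, 225], 0.72)]
dock [([192, 171], 0.65), ([294, 187], 0.42)]
dock_seat [([192, 170], 0.6)]
headset [([162, 205], 0.85), ([191, 172], 0.25)]
headset_band [([153, 166], 0.79)]
hook_stand [([354, 292], 0.85)]
hook_arm [([360, 237], 0.9), ([353, 293], 0.2)]
mug [([321, 207], 0.96)]
tape_roll []
screwdriver [([360, 241], 0.53)]
wrist [0.17741839 0.55291217 0.37360919] [0.11512385 0.83336933 0.53542135 0.07460595] [[362.8455104    0.         278.72626386]
 [  0.         362.8455104  203.45549018]
 [  0.           0.           1.        ]]
```

```bash
python3 -c "
import cv2
for n in ['top','side']:
    i=cv2.imread(f'pics/{n}0.png')[100:320] if n=='top' else cv2.imread(f'pics/{n}0.png')[130:410]
    i=i[:, 60:500] if n=='top' else i[:,100:480]
    f=800/i.shape[1]
    cv2.imwrite(f'pics/{n}0z.png',cv2.resize(i,None,fx=f,fy=f,interpolation=cv2.INTER_CUBIC)); print(f)
"
```

```text
1.8181818181818181
2.1052631578947367
```

View pics/top0z.png

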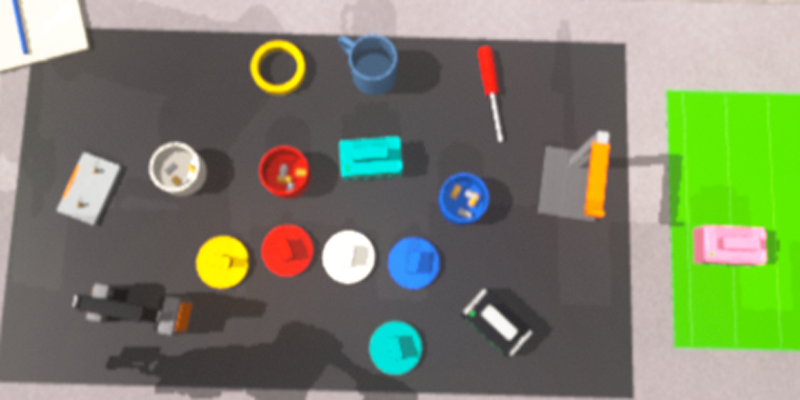

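View pics/side0z.png

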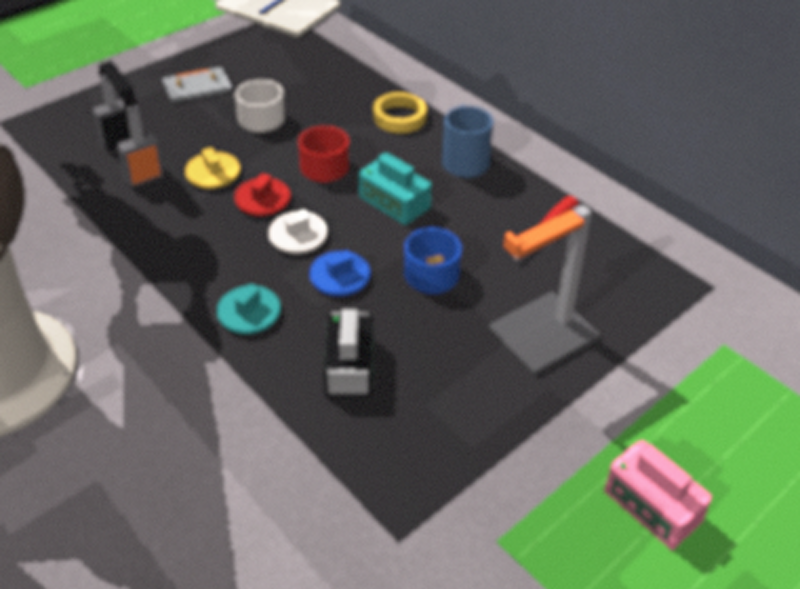

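View pics/wrist0.png

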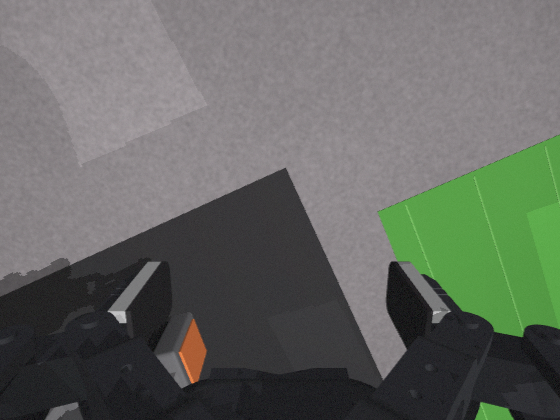

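The top view (zoom 1.82x, offset 60,100) shows white tub at (157,192), red tub at (216,193), blue tub at (315,208), and no yellow tub. The lids are yellow, red, white and blue, plus a turquoise decoy. The black controller is at (333,276), the dock at (108,203), the headset at left (132,268) and the hook at right (385,200).

Run:
```python
from h import *
t=ctrl.capture('top');s=ctrl.capture('side')
P={'tub_blue':((312,215),(305,261)),'tub_red':((217,196),(256,207)),'tub_white':((163,195),(224,186)),'lid_blue':((286,241),(262,259)),'lid_red':((218,239),(226,226)),'lid_white':((253,240),(240,241)),'lid_yellow':((182,243),(201,215)),'controller':((329,279),(266,306)),'dock':((110,201),(192,171)),'headset':((140,270),(162,205)),'band':((120,269),(153,166)),'hook_arm':((387,197),(360,237)),'hook':((374,211),(354,292))}
for k,(a,b) in P.items():
    z={'band':.164,'hook_arm':.206}.get(k,0)
    print(k,tri([(t,a),(s,b)]).round(3),atz(t,a,z).round(3),atz(s,b,z).round(3))
o=ctrl.observe();w=ctrl.capture('wrist')
T=quat(o['tcp_rot']);print(T.as_matrix().round(3)); print('cam in tool',T.inv().apply(w['xyz']-o['position']),(T.inv()*quat(w['orientation'])).as_matrix().round(3), proj(w,o['position']))
```

```text
tub_blue [ 0.553 -0.241  0.004] [ 0.548 -0.237  0.   ] [ 0.562 -0.242  0.   ]
tub_red [0.602 0.06  0.011] [0.6   0.064 0.   ] [0.614 0.069 0.   ]
tub_white [0.595 0.232 0.011] [ 0.599  0.234 -0.   ] [0.602 0.246 0.   ]
lid_blue [ 0.462 -0.156  0.008] [ 0.464 -0.157  0.   ] [ 0.466 -0.149  0.   ]
lid_red [0.468 0.051 0.003] [0.465 0.054 0.   ] [0.473 0.052 0.   ]
lid_white [ 0.459 -0.053  0.013] [ 0.464 -0.055  0.   ] [ 0.464 -0.039  0.   ]
lid_yellow [ 0.449  0.168 -0.012] [0.449 0.165 0.   ] [0.441 0.155 0.   ]
controller [ 0.355 -0.296 -0.005] [ 0.351 -0.292  0.   ] [ 0.357 -0.301  0.   ]
dock [0.569 0.402 0.002] [0.575 0.399 0.   ] [0.565 0.409 0.   ]
headset [0.364 0.285 0.005] [0.363 0.287 0.   ] [0.367 0.291 0.   ]
band [0.363 0.288 0.166] [0.365 0.288 0.164] [0.362 0.293 0.164]
hook_arm [ 0.574 -0.422  0.213] [ 0.573 -0.422  0.206] [ 0.583 -0.418  0.206]
hook [ 0.567 -0.432  0.015] [ 0.566 -0.432  0.   ] [ 0.583 -0.426  0.   ]
[[-0.     0.417  0.909]
 [-0.     0.909 -0.417]
 [-1.    -0.     0.   ]]
cam in tool [-0.12832487  0.00155937 -0.06913732] [[-0.001 -0.272  0.962]
 [ 1.     0.001  0.001]
 [-0.001  0.962  0.272]] [274.16234101 284.19036536]
```

step_arm([
  [0, -0.03, 0.037, 0, 0.085],
  [0, -0.039, 0.047, 0, 0.085],
  [0, -0.039, 0.047, 0, 0.085],
  [0, -0.039, 0.047, 0, 0.085],
  [0, -0.039, 0.047, 0, 0.085],
  [0, -0.039, 0.047, 0, 0.085],
  [0, -0.039, 0.047, 0, 0.085],
  [0.02, -0.039, 0.047, 0, 0.085],
], grip_force=40)

```text
clock: 3.1
position: [0.4473, 0.0942, 0.2275]
tcp_rot: [0.693, 0.151, 0.689, -0.151]
force: [1.2, 0.8, -0.7]
gripper_width: 0.996
```

```bash
cat >> h.py <<'E'
def st():
    o=ctrl.observe(); T=quat(o['tcp_rot']).as_matrix(); return o,T
def ya(T): return np.degrees(np.arctan2(T[1,1],T[0,1]))
def go(target,yang=None):
    """tool-frame shift with current orientation; turn; and shift if the turn is made first"""
    o,T=st(); d=np.array(target)-o['position']; t=T.T@d
    print('t',round(o['clock'],2),'pos',o['position'].round(4),'yang',ya(T).round(1),'grip',round(o['gripper_width'],3),'F',o['force'].round(1))
    a=0
    if yang is not None:
        a=ya(T)-yang; a=(a+90)%180-90
    T2=T@R.from_euler('x',a,degrees=True).as_matrix()
    print('  shift now',t.round(4),'turn',round(a,1),'shift if turned first',(T2.T@d).round(4), 'q6',o['joint_positions'][5].round(2))
E
python3 - <<'E'
from h import *
w=snap('wrist','w1')
go([.467,.052,.2])
for n in ['lid_red','lid_white','lid_blue','tub_red']:
    print(n,[(np.round(r['position']).tolist(),round(r['p'],2),atz(w,r['position'],0).round(3)) for r in ctrl.pinpoint(w,n)])
E
```

```text
t 3.15 pos [0.4479 0.0883 0.224 ] yang 65.1 grip 0.994 F [ 0.4 -5.3 -1.5]
  shift now [ 0.0242 -0.0247  0.0326] turn 0 shift if turned first [ 0.0242 -0.0247  0.0326] q6 -1.2
lid_red [([253.0, 207.0], 0.68, array([0.47 , 0.058, 0.   ]))]
lid_white [([12.0, 145.0], 0.65, array([ 0.316, -0.128,  0.   ])), ([162.0, 238.0], 0.55, array([ 0.461, -0.044,  0.   ]))]
lid_blue [([70.0, 272.0], 0.92, array([ 0.454, -0.153,  0.   ]))]
tub_red [([313.0, 306.0], 0.72, array([0.602, 0.069, 0.   ]))]
```

View pics/w1.png

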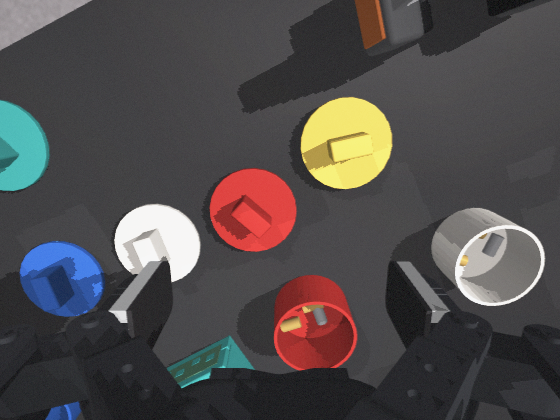

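Red lid at (253,210), red tub at (315,325), white lid at (157,242) and blue lid at (62,280). I'll rectify the image to metric planes to get the bar yaws.

```bash
cat >> h.py <<'E'
def ortho(c,center,z,half=.06,s=2500,f=None):
    """metric view: right = +y... use cols=+x world, rows=-y (rows down = -y)"""
    n=int(2*half*s)
    w=np.array([[center[0]-half,center[1]+half,z],[center[0]+half,center[1]+half,z],[center[0]+half,center[1]-half,z],[center[0]-half,center[1]-half,z]])
    src=np.float32([proj(c,p) for p in w]); dst=np.float32([[0,0],[n,0],[n,n],[0,n]])
    im=cv2.warpPerspective(c['img'],cv2.getPerspectiveTransform(src,dst),(n,n),flags=cv2.INTER_CUBIC)
    if f: cv2.imwrite('pics/'+f+'.png',im[:,:,::-1])
    return im
def cmask(c,col):
    h=cv2.cvtColor(c['img'],cv2.COLOR_RGB2HSV).astype(int); H,S,V=h[...,0],h[...,1],h[...,2]
    if col=='red': m=((H<8)|(H>172))&(S>120)&(V>60)
    if col=='blue': m=(H>104)&(H<122)&(S>130)&(V>50)
    if col=='white': m=(S<45)&(V>140)
    if col=='yellow': m=(H>20)&(H<35)&(S>100)&(V>80)
    return m.astype(np.uint8)
def circ(c,col,guess,z,r):
    """fit circle of known r on plane z to the hull of the color blob near guess"""
    m=cv2.morphologyEx(cmask(c,col),cv2.MORPH_OPEN,np.ones((3,3)))
    g=proj(c,[guess[0],guess[1],z]); n,l,sts,cen=cv2.connectedComponentsWithStats(m)
    i=1+np.argmin([np.linalg.norm(cen[k]-g)+(1000 if sts[k,4]<150 else 0) for k in range(1,n)])
    cs,_=cv2.findContours((l==i).astype(np.uint8),cv2.RETR_EXTERNAL,cv2.CHAIN_APPROX_NONE)
    cc=max(cs,key=cv2.contourArea); 
    hb=cv2.convexHull(cc)[:,0]
    P=np.array([atz(c,p,z)[:2] for p in cc[:,0]])
    from scipy.optimize import least_squares
    r0=least_squares(lambda q:np.hypot(P[:,0]-q[0],P[:,1]-q[1])-q[2],[*P.mean(0),r],loss='soft_l1',f_scale=.0015)
    return r0.x,sts[i]
E
python3 - <<'E'
from h import *
w=ctrl.capture('wrist')
for col,g in [('red',(.468,.055)),('white',(.461,-.048)),('blue',(.457,-.155))]:
    x,s=circ(w,col,g,.014,.043); print(col,x.round(4),s)
x,_=circ(w,'red',(.468,.055),.014,.043)
ims=[ortho(w,g,.042) for g in [(x[0],x[1]),(.461,-.048)]]
cv2.imwrite('pics/o1.png',np.hstack(ims)[:,:,::-1])
E
```

```text
red [0.4703 0.0582 0.0426] [ 209  172   87   84 5747]
white [ 0.4623 -0.046   0.043 ] [ 110  208   89  115 5385]
blue [ 0.4549 -0.1543  0.043 ] [  19  245   85   76 4970]
```

View pics/o1.png

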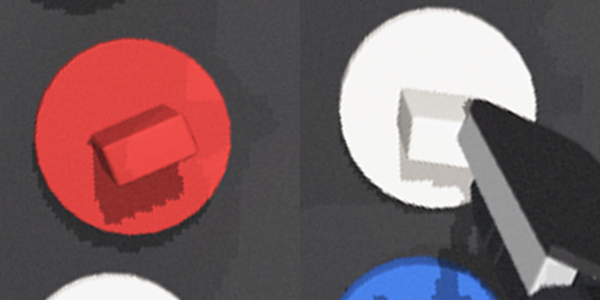

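Run:
```python
from h import *
go([.4703,.0582,.1],111.5)
```

```text
t 3.4 pos [0.4452 0.097  0.2262] yang 65.4 grip 0.996 F [0.5 0.6 0. ]
  shift now [ 0.1262 -0.0249  0.039 ] turn -46.1 shift if turned first [ 0.1262 -0.0453  0.0091] q6 -1.19
```

step_arm([
  [0.01, 0, 0, -9.2, 0.06],
  [0.01, 0, 0, -9.2, 0.06],
  [0.01, 0, 0, -9.2, 0.06],
  [0.01, 0, 0, -9.2, 0.06],
  [0.01, 0, 0, -9.3, 0.06],
  [0.026, -0.022, 0.004, 0, 0.06],
  [0.025, -0.023, 0.005, 0, 0.06],
  [0.025, 0, 0, 0, 0.06],
])

```text
clock: 4.4
position: [0.4713, 0.0582, 0.1]
tcp_rot: [0.695, -0.133, 0.694, 0.132]
force: [-0.6, 0.3, 0.3]
gripper_width: 0.701
```

Run:
```python
from h import *
w=snap('wrist','w2')
go([.4703,.0582,.031],111.5)
```

```text
t 4.45 pos [0.4682 0.0589 0.0965] yang 111.6 grip 0.703 F [-3.2 -0.2 -2.1]
  shift now [ 0.0655 -0.0016  0.0019] turn 0.1 shift if turned first [ 0.0655 -0.0016  0.002 ] q6 -2.08
```

View pics/w2.png

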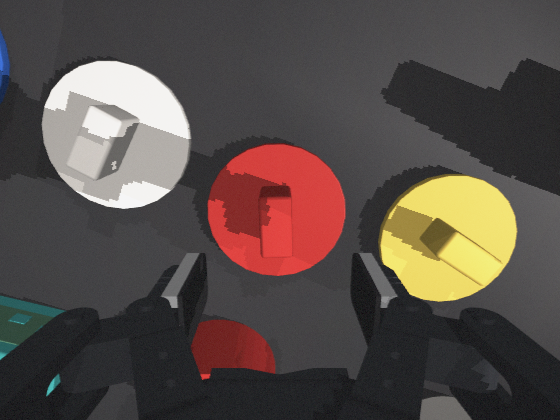

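step_arm([
  [0.025, 0, 0, 0, 0.06],
  [0.025, 0, 0, 0, 0.06],
  [0.018, 0, 0, 0, 0.06],
  [0, 0, 0, 0, 0.06],
  [0, 0, 0, 0, 0.01],
  [0, 0, 0, 0, 0.01],
  [0, 0, 0, 0, 0.01],
  [0, 0, 0, 0, 0.01],
])

```text
clock: 5.45
position: [0.4713, 0.0576, 0.0331]
tcp_rot: [0.696, -0.132, 0.694, 0.132]
force: [-0.2, 0.7, 7.0]
gripper_width: 0.197
```

Run:
```python
from h import *
go([.4703,.0582,.031],111.5)
go([.603,.066,.17])
```

```text
t 5.45 pos [0.4713 0.0576 0.0331] yang 111.5 grip 0.197 F [-0.2  0.7  7. ]
  shift now [ 0.0021  0.0009 -0.0008] turn -0.0 shift if turned first [ 0.0021  0.0009 -0.0008] q6 -2.08
t 5.45 pos [0.4713 0.0576 0.0331] yang 111.5 grip 0.197 F [-0.2  0.7  7. ]
  shift now [-0.1366 -0.0405  0.1259] turn 0 shift if turned first [-0.1366 -0.0405  0.1259] q6 -2.08
```

step_arm([
  [-0.015, 0, 0, 0, 0.01],
  [-0.03, 0, 0, 0, 0.01],
  [-0.04, 0, 0, 0, 0.01],
  [-0.05, 0, 0, 0, 0.01],
  [0, 0, 0, 0, 0.01],
  [0, 0, 0, 0, 0.01],
  [0, 0, 0, 0, 0.01],
  [0, 0, 0, 0, 0.01],
])

```text
clock: 6.45
position: [0.4693, 0.0577, 0.1656]
tcp_rot: [0.694, -0.131, 0.696, 0.132]
force: [0.8, 0.7, -1.1]
gripper_width: 0.202
```

Run:
```python
from h import *
w=snap('wrist','w3');t=snap('top','t3')
for c in (w,t):
  for col,g in [('red',(.603,.066)),('white',(.6,.235)),('blue',(.555,-.24))]:
    x,s=circ(c,col,g,.055,.04); print(col,x.round(4),s)
go([.603,.066,.17])
```

```text
red [0.503  0.0724 0.0659] [  183   162   193   211 21874]
white [ 0.454  -0.0342  0.0363] [  96   74  114  114 9660]
blue [ 0.446  -0.1175  0.0296] [   0    3   72  125 7210]
red [0.6098 0.0681 0.032 ] [202 180  28  22 376]
white [0.5804 0.2447 0.0517] [142 178  29  54 670]
blue [ 0.5622 -0.2411  0.0384] [301 195  28  29 477]
t 6.55 pos [0.4697 0.0577 0.166 ] yang 111.5 grip 0.198 F [ 0.1 -0.4 -0.5]
  shift now [-0.0042 -0.0411  0.1271] turn 0 shift if turned first [-0.0042 -0.0411  0.1271] q6 -2.08
```

View pics/w3.png

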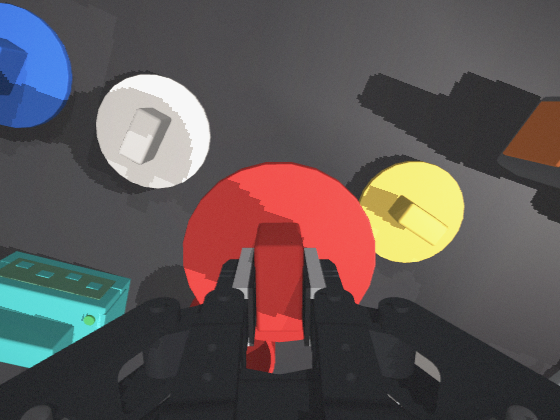

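View pics/t3.png

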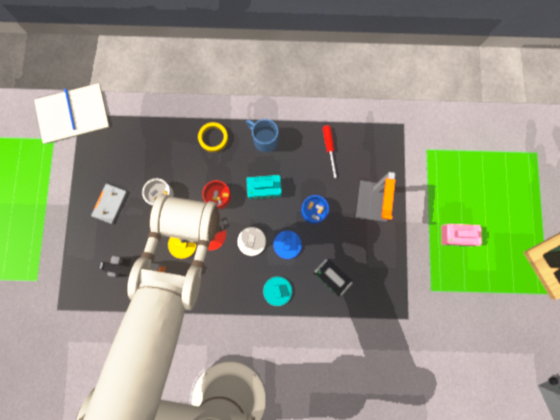

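```bash
cat >> h.py <<'E'
def tubfit(c,col,guess,rows=None):
    from scipy.optimize import minimize
    m=cmask(c,col); g=proj(c,[*guess,.03])
    yy,xx=np.mgrid[:420,:560]; m[np.hypot(xx-g[0],yy-g[1])>(28 if c['xyz'][2]>1 else 110)]=0
    m=cv2.morphologyEx(m,cv2.MORPH_CLOSE,np.ones((5,5)))
    n,l,s,_=cv2.connectedComponentsWithStats(m); i=1+np.argmax(s[1:,4]); 
    cs,_=cv2.findContours((l==i).astype(np.uint8),cv2.RETR_EXTERNAL,cv2.CHAIN_APPROX_NONE)
    H=cv2.convexHull(max(cs,key=cv2.contourArea)); M=np.zeros((420*4,560*4),np.uint8); cv2.fillConvexPoly(M,np.int32(H*4+2),1)
    a=np.linspace(0,2*np.pi,60)
    def cost(q):
        pts=np.array([proj(c,[q[0]+.04*np.cos(t),q[1]+.04*np.sin(t),z]) for z in (0,.055) for t in a])
        B=np.zeros_like(M); cv2.fillConvexPoly(B,np.int32(cv2.convexHull(np.float32(pts*4+2))),1)
        return 1-(M&B).sum()/(M|B).sum()
    r=minimize(cost,guess,method='Nelder-Mead',options=dict(initial_simplex=np.array([guess,[guess[0]+.01,guess[1]],[guess[0],guess[1]+.01]]),xatol=2e-4))
    return r.x,1-r.fun
E
python3 - <<'E'
from h import *
for n in ['top','side']:
  c=ctrl.capture(n)
  for f in [n+'0','now']:
    if f!='now': c0=dict(c); c0['img']=cv2.imread('pics/'+f+'.png')[:,:,::-1].copy()
    else: c0=c
    for col,g in [('red',(.603,.066)),('white',(.6,.235)),('blue',(.555,-.24))]:
      x,s=tubfit(c0,col,g); print(n,f,col,x.round(4),round(s,3))
E
```

```text
top top0 red [0.5994 0.0614] 0.954
top top0 white [0.6012 0.2464] 0.883
top top0 blue [ 0.5622 -0.2421] 0.968
top now red [0.6004 0.061 ] 0.94
top now white [0.5934 0.2379] 0.526
top now blue [ 0.5617 -0.2417] 0.975
side side0 red [0.6016 0.0661] 0.949
side side0 white [0.6021 0.2662] 0.677
side side0 blue [ 0.5662 -0.2363] 0.97
side now red [0.6016 0.0661] 0.961
side now white [0.6   0.235] 0.0
side now blue [ 0.5649 -0.2369] 0.963
```

step_arm([
  [-0.01, -0.005, 0.03, 0, 0.01],
  [0, -0.01, 0.05, 0, 0.01],
  [0, -0.01, 0.05, 0, 0.01],
  [0, -0.01, 0.05, 0, 0.01],
  [0, -0.006, 0.04, 0, 0.01],
  [0, 0, 0.02, 0, 0.01],
  [0, 0, 0, 0, 0.01],
  [0, 0, 0, 0, 0.01],
])

```text
clock: 7.65
position: [0.7078, 0.1072, 0.1765]
tcp_rot: [0.694, -0.132, 0.695, 0.132]
force: [-0.3, -0.1, -0.7]
gripper_width: 0.199
```

Run:
```python
from h import *
w=snap('wrist','w4')
g=(.602,.064)
print(tubfit(w,'red',g), circ(w,'red',g,.055,.04))
go([.602,.064,.17])
```

```text
(array([0.60113891, 0.06470283]), np.float64(0.9882694742796172)) (array([0.61448068, 0.06236052, 0.02948183]), array([ 212,    0,  128,   92, 7990], dtype=int32))
t 7.7 pos [0.7077 0.1072 0.1767] yang 111.5 grip 0.202 F [-0.4  0.1 -0.6]
  shift now [ 0.0068 -0.0015 -0.1142] turn 0 shift if turned first [ 0.0068 -0.0015 -0.1142] q6 -1.96
```

View pics/w4.png

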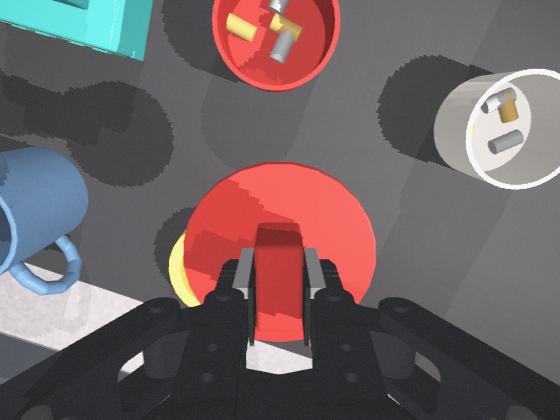

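Run:
```python
from h import *
from scipy.optimize import least_squares
w=ctrl.capture('wrist'); o,T=st()
z=o['position'][2]-.019
# disc edge: contour pixels on upper arc
m=cmask(w,'red'); m[:150]=0
P=[]
for col in range(195,366,3):
    r=np.flatnonzero(m[:,col]); 
    if len(r): P.append(atz(w,(col,r[0]),z)[:2])
P=np.array(P); r=least_squares(lambda q:np.hypot(P[:,0]-q[0],P[:,1]-q[1])-q[2],[*o['position'][:2],.043],loss='soft_l1',f_scale=.001).x
print(r.round(4),o['position'].round(4),'tool off',(T.T@np.array([*(r[:2]-o['position'][:2]),0])).round(4))
print(tubfit(w,'white',(.6,.24)))
go([.6011-(r[0]-o['position'][0]),.0647-(r[1]-o['position'][1]),.1])
```

```text
[0.7047 0.1076 0.0413] [0.7078 0.1071 0.1769] tool off [ 0.      0.0015 -0.0027]
(array([0.60089255, 0.24739685]), np.float64(0.9905655697860141))
t 7.75 pos [0.7078 0.1071 0.1769] yang 111.5 grip 0.202 F [ 0.6  0.3 -1.3]
  shift now [ 0.0769 -0.002  -0.1121] turn 0 shift if turned first [ 0.0769 -0.002  -0.1121] q6 -1.96
```

step_arm([
  [0, -0.0015, -0.03, 0, 0.01],
  [0, 0, -0.05, 0, 0.01],
  [0, 0, -0.0335, 0, 0.01],
  [0.02, 0, 0, 0, 0.01],
  [0.025, 0, 0, 0, 0.01],
  [0.02, 0, 0, 0, 0.01],
  [0.015, 0, 0, 0, 0.01],
  [0, 0, 0, 0, 0.01],
])

```text
clock: 8.75
position: [0.6026, 0.0646, 0.0951]
tcp_rot: [0.694, -0.131, 0.696, 0.132]
force: [-0.1, 0.0, 0.0]
gripper_width: 0.198
```

Run:
```python
from h import *
w=snap('wrist','w5')
go([.6011,.0647,.080])
```

```text
t 8.8 pos [0.6034 0.0645 0.0964] yang 111.5 grip 0.203 F [0.7 0.  0.2]
  shift now [ 0.0164  0.001  -0.0021] turn 0 shift if turned first [ 0.0164  0.001  -0.0021] q6 -2.04
```

View pics/w5.png

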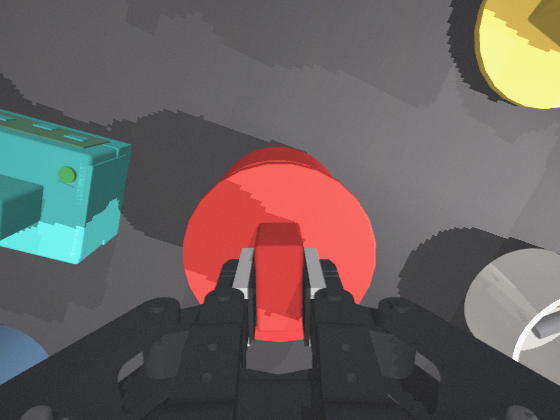

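step_arm([
  [0.005, 0, -0.001, 0, 0.01],
  [0.005, 0, 0, 0, 0.01],
  [0.004, 0, 0, 0, 0.01],
  [0.002, 0, 0, 0, 0.01],
  [0, 0, 0, 0, 0.01],
  [0, 0, 0, 0, 0.01],
  [0, 0, 0, 0, 0.01],
  [0, 0, 0, 0, 0.01],
])

```text
clock: 9.8
position: [0.6026, 0.064, 0.081]
tcp_rot: [0.695, -0.132, 0.695, 0.132]
force: [0.5, -0.3, -0.7]
gripper_width: 0.2
```

step_arm([
  [0.001, 0, 0, 0, 0.01],
  [0, 0, 0, 0, 0.055],
  [0, 0, 0, 0, 0.055],
  [0, 0, 0, 0, 0.055],
  [-0.03, 0, 0, 0, 0.055],
  [-0.05, 0, 0, 0, 0.055],
  [-0.05, 0, -0.03, 0, 0.055],
  [0, 0, -0.05, 0, 0.055],
])

```text
clock: 10.8
position: [0.531, 0.0341, 0.2154]
tcp_rot: [0.698, -0.133, 0.691, 0.131]
force: [-0.1, -0.7, -0.5]
gripper_width: 0.641
```

Run:
```python
from h import *
w=snap('wrist','w6')
go([.4623,-.046,.2])
```

```text
t 10.85 pos [0.5223 0.0335 0.2098] yang 111.5 grip 0.648 F [ 0.9  0.8 -2. ]
  shift now [ 0.0101 -0.052  -0.0849] turn 0 shift if turned first [ 0.0101 -0.052  -0.0849] q6 -2.11
```

View pics/w6.png

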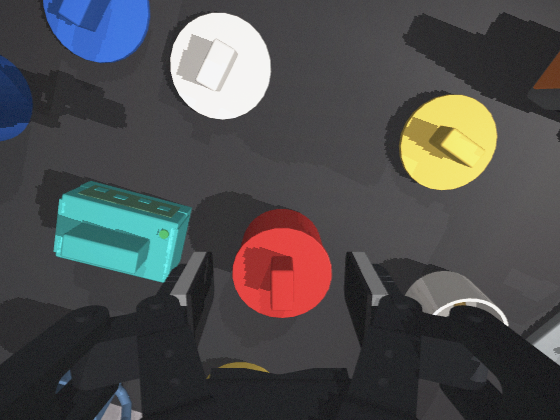

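Red lid (282,272) is flat on its tub. White lid is at (220,65). I'll measure its pose and the bar yaw from the settled picture.

Run:
```python
from h import *
ctrl.capture('wrist')
w=ctrl.capture('wrist')
x,s=circ(w,'white',(.462,-.046),.014,.043); print(x.round(4))
y,s=circ(w,'blue',(.455,-.154),.014,.043); print(y.round(4))
cv2.imwrite('pics/o2.png',np.hstack([ortho(w,x[:2],.042),ortho(w,y[:2],.042)])[:,:,::-1])
go([*x[:2],.1])
```

```text
[ 0.4626 -0.0462  0.0424]
[ 0.463  -0.1524  0.0374]
t 10.95 pos [0.5261 0.0345 0.2094] yang 111.4 grip 0.638 F [-0.1  0.  -1. ]
  shift now [ 0.1095 -0.052  -0.0884] turn 0 shift if turned first [ 0.1095 -0.052  -0.0884] q6 -2.11
```

View pics/o2.png

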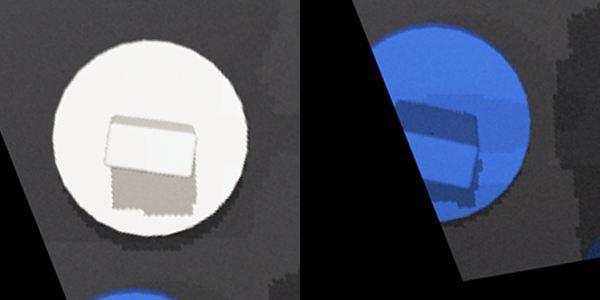

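step_arm([
  [0.01, 0, 0, 9.5, 0.06],
  [0.01, 0, 0, 9.5, 0.06],
  [0.01, 0, 0, 9.6, 0.06],
  [0.02, -0.03, -0.018, 0, 0.06],
  [0.02, -0.03, -0.018, 0, 0.06],
  [0.02, -0.028, -0.017, 0, 0.06],
  [0.02, 0, 0, 0, 0.06],
  [0, 0, 0, 0, 0.06],
])

```text
clock: 11.95
position: [0.4641, -0.0458, 0.0986]
tcp_rot: [0.705, 0.044, 0.707, -0.044]
force: [-0.4, -0.4, -0.1]
gripper_width: 0.706
```

Run:
```python
from h import *
w=snap('wrist','w7')
x,s=circ(w,'white',(.462,-.046),.014,.043); print(x.round(4))
go([.4626,-.0462,.032],82.8)
```

```text
[ 0.4623 -0.0463  0.0423]
t 12.0 pos [ 0.465  -0.0459  0.0997] yang 82.9 grip 0.707 F [-0.3  0.2 -1.2]
  shift now [ 0.0677 -0.0006 -0.0023] turn 0.1 shift if turned first [ 0.0677 -0.0006 -0.0023] q6 -1.8
```

View pics/w7.png

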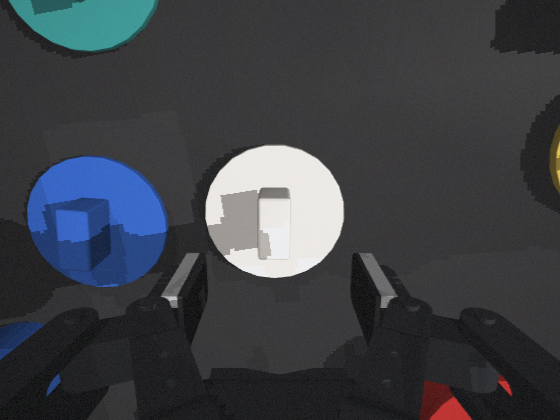

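step_arm([
  [0.025, 0, -0.002, 0, 0.06],
  [0.025, 0, 0, 0, 0.06],
  [0.018, 0, 0, 0, 0.06],
  [0, 0, 0, 0, 0.06],
  [0, 0, 0, 0, 0.01],
  [0, 0, 0, 0, 0.01],
  [0, 0, 0, 0, 0.01],
  [0, 0, 0, 0, 0.01],
])

```text
clock: 13.0
position: [0.4638, -0.0461, 0.0331]
tcp_rot: [0.707, 0.044, 0.705, -0.044]
force: [-0.3, 1.1, 6.8]
gripper_width: 0.204
```

Run:
```python
from h import *
go([.59,.16,.16])
```

```text
t 13.0 pos [ 0.4638 -0.0461  0.0331] yang 82.9 grip 0.204 F [-0.3  1.1  6.8]
  shift now [-0.1268  0.2201  0.1   ] turn 0 shift if turned first [-0.1268  0.2201  0.1   ] q6 -1.81
```

step_arm([
  [-0.02, 0, 0, 0, 0.01],
  [-0.05, 0, 0, 0, 0.01],
  [-0.06, 0.01, 0.006, 0, 0.01],
  [-0.01, 0.03, 0.02, 0, 0.01],
  [0, 0.045, 0.03, 0, 0.01],
  [0, 0.05, 0.034, 0, 0.01],
  [0, 0.05, 0.034, 0, 0.01],
  [0, 0.05, 0.034, 0, 0.01],
])

```text
clock: 14.0
position: [0.6494, 0.1694, 0.1715]
tcp_rot: [0.706, 0.044, 0.706, -0.044]
force: [0.8, -0.7, -0.3]
gripper_width: 0.197
```

step_arm([
  [0, 0.045, 0.03, 0, 0.01],
  [0, 0.028, 0.021, 0, 0.01],
  [0, 0, 0, 0, 0.01],
  [0, 0, 0, 0, 0.01],
  [0, 0, 0, 0, 0.01],
  [0, 0, 0, 0, 0.01],
  [0, 0, 0, 0, 0.01],
  [0, 0, 0, 0, 0.01],
])

```text
clock: 15.0
position: [0.7081, 0.2338, 0.172]
tcp_rot: [0.706, 0.044, 0.706, -0.044]
force: [0.5, -0.5, -1.0]
gripper_width: 0.201
```

```bash
cat >> h.py <<'E'
def heldlid(w,col,o,T,dz=.019,rows=150,c0=195,c1=366):
    from scipy.optimize import least_squares
    z=o['position'][2]-dz; m=cmask(w,col); m[:rows]=0; P=[]
    for cc in range(c0,c1,3):
        r=np.flatnonzero(m[:,cc])
        if len(r): P.append(atz(w,(cc,r[0]),z)[:2])
    P=np.array(P); r=least_squares(lambda q:np.hypot(P[:,0]-q[0],P[:,1]-q[1])-.043,[*o['position'][:2]],loss='soft_l1',f_scale=.001).x
    off=T.T@np.array([*(r-o['position'][:2]),0]); return r,off
E
python3 - <<'E'
from h import *
w=snap('wrist','w8'); o,T=st()
x,s=tubfit(w,'white',(.6009,.2474)); print(x,s)
r,off=heldlid(w,'white',o,T); print(r,off.round(4))
go([x[0]-(r[0]-o['position'][0]),x[1]-(r[1]-o['position'][1]),.08])
E
```

```text
[0.60142132 0.24660582] 0.9908942148208342
[0.70739055 0.23581079] [ 0.      0.0019 -0.001 ]
t 15.05 pos [0.7081 0.2338 0.1719] yang 82.9 grip 0.202 F [-0.   0.5 -1.1]
  shift now [ 0.0919 -0.0025 -0.1065] turn 0 shift if turned first [ 0.0919 -0.0025 -0.1065] q6 -1.29
```

View pics/w8.png

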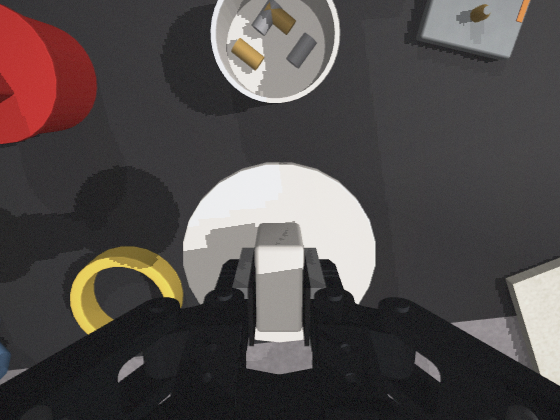

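step_arm([
  [0, -0.0025, -0.03, 0, 0.01],
  [0, 0, -0.05, 0, 0.01],
  [0, 0, -0.0265, 0, 0.01],
  [0.025, 0, 0, 0, 0.01],
  [0.03, 0, 0, 0, 0.01],
  [0.015, 0, 0, 0, 0.01],
  [0.005, 0, 0, 0, 0.01],
  [0, 0, 0, 0, 0.01],
])

```text
clock: 16.05
position: [0.6027, 0.2448, 0.0974]
tcp_rot: [0.706, 0.044, 0.705, -0.044]
force: [0.8, 0.4, -0.7]
gripper_width: 0.202
```

step_arm([
  [0.005, 0, 0, 0, 0.01],
  [0.005, 0, 0, 0, 0.01],
  [0.004, 0, 0, 0, 0.01],
  [0.002, 0, 0, 0, 0.01],
  [0, 0, 0, 0, 0.01],
  [0, 0, 0, 0, 0.01],
  [0, 0, 0, 0, 0.01],
  [0, 0, 0, 0, 0.01],
])

```text
clock: 17.05
position: [0.6023, 0.2447, 0.081]
tcp_rot: [0.706, 0.044, 0.706, -0.044]
force: [-0.6, 0.8, -0.3]
gripper_width: 0.201
```

step_arm([
  [0.001, 0, 0, 0, 0.01],
  [0, 0, 0, 0, 0.055],
  [0, 0, 0, 0, 0.055],
  [0, 0, 0, 0, 0.055],
  [-0.03, 0, 0, 0, 0.055],
  [-0.05, 0, 0, 0, 0.055],
  [-0.05, 0, -0.03, 0, 0.055],
  [0, 0, -0.03, 0, 0.055],
])

```text
clock: 18.05
position: [0.5451, 0.2529, 0.2157]
tcp_rot: [0.709, 0.045, 0.702, -0.043]
force: [-0.0, 0.4, -0.4]
gripper_width: 0.642
```

Run:
```python
from h import *
w=snap('wrist','w9'); ctrl.capture('wrist')
go([.46,-.154,.2])
```

```text
t 18.15 pos [0.5409 0.2529 0.2109] yang 83.0 grip 0.641 F [ 1.4 -0.3 -0.4]
  shift now [ 0.0107 -0.4138 -0.0304] turn 0 shift if turned first [ 0.0107 -0.4138 -0.0304] q6 -1.21
```

View pics/w9.png

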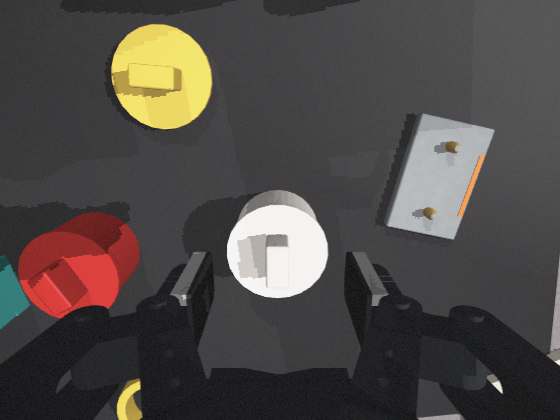

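White lid is flat on its tub at (277,250). The dock's plate and pegs show at (440,175), so I'll measure the dock from here.

Run:
```python
from h import *
ctrl.capture('wrist')
w=ctrl.capture('wrist'); o,T=st(); print(o['joint_vel'].round(4))
np.savez('dockview.npz',**{k:w[k] for k in ('img','mtx','xyz','orientation')})
r=ctrl.pinpoint(w,'dock_seat'); print([(q['position'],q['p'],atz(w,q['position'],.012)) for q in r])
ortho(w,(.57,.40),.012,half=.08,s=3600,f='o3')
i=w['img'][100:250,370:510]; cv2.imwrite('pics/d3.png',cv2.resize(i,None,fx=5,fy=4,interpolation=cv2.INTER_CUBIC)[:,:,::-1])
```

```text
[-0.0112  0.0291 -0.0191 -0.0021  0.0003 -0.0008]
[([440.0, 187.9], 0.94, array([0.56903588, 0.40133008, 0.012     ]))]
```

View pics/o3.png

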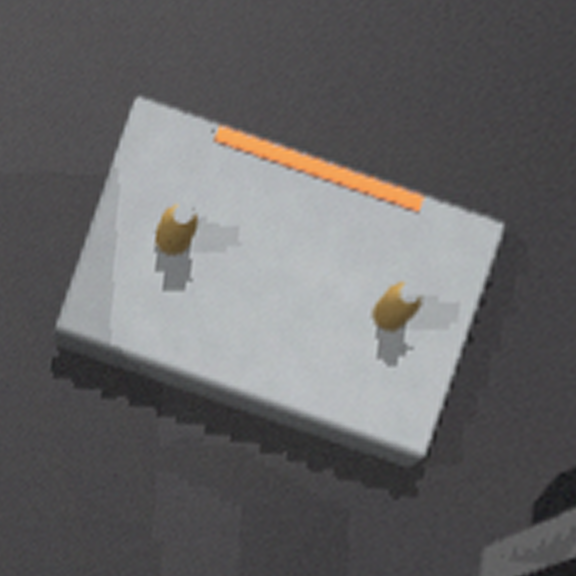

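step_arm([
  [0, -0.03, -0.002, 0, 0.06],
  [0, -0.05, -0.004, 0, 0.06],
  [0, -0.056, -0.004, 0, 0.06],
  [0, -0.06, -0.004, 0, 0.06],
  [0, -0.06, -0.004, 0, 0.06],
  [0, -0.06, -0.004, 0, 0.06],
  [0, -0.056, -0.004, 0, 0.06],
  [0.01, -0.04, -0.004, 0, 0.06],
])

```text
clock: 19.3
position: [0.462, -0.1563, 0.2003]
tcp_rot: [0.706, 0.044, 0.705, -0.045]
force: [0.1, -0.3, -0.6]
gripper_width: 0.703
```

Run:
```python
from h import *
for _ in range(4): ctrl.capture('wrist')
w=snap('wrist','w10')
y,s=circ(w,'blue',(.46,-.154),.014,.043); print(y.round(4))
ortho(w,y[:2],.042,s=4000,f='o4'); go([*y[:2],.1])
print(tubfit(w,'blue',(.563,-.24)))
```

```text
[ 0.4593 -0.1729  0.0271]
t 19.55 pos [ 0.462  -0.1529  0.1996] yang 82.8 grip 0.702 F [0.9 0.3 1.2]
  shift now [ 0.0996 -0.0203 -0.0002] turn 0 shift if turned first [ 0.0996 -0.0203 -0.0002] q6 -2.01
(array([ 0.56400733, -0.23154648]), np.float64(0.5833865571776156))
```

View pics/w10.png

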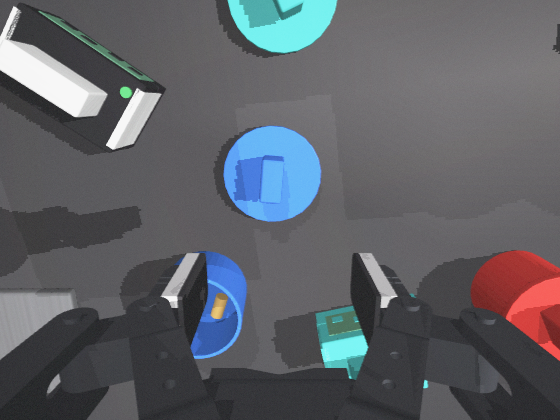

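View pics/o4.png

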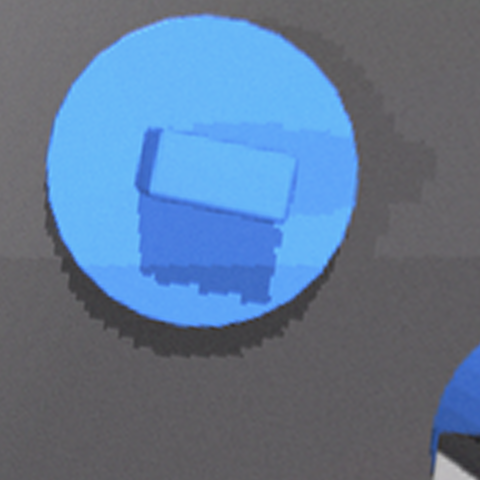

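Blue lid is at (272,173), the blue tub at (215,305), and the black controller at upper left (85,80). The blue mask missed the brighter shade, so I'll widen the hue range.

```bash
sed -i 's/H>104/H>97/' h.py
python3 - <<'E'
from h import *
w=ctrl.capture('wrist')
y,s=circ(w,'blue',(.456,-.156),.014,.043); print(y.round(4))
go([*y[:2],.034],79.8)
E
```

```text
[ 0.4552 -0.1568  0.0423]
t 19.6 pos [ 0.4622 -0.1524  0.1998] yang 82.9 grip 0.706 F [ 0.  -0.8  0.3]
  shift now [ 0.1658 -0.0053 -0.0063] turn 3.1 shift if turned first [ 0.1658 -0.0056 -0.006 ] q6 -2.01
```

step_arm([
  [0.03, -0.0055, -0.006, 3, 0.06],
  [0.04, 0, 0, 0, 0.06],
  [0.045, 0, 0, 0, 0.06],
  [0.03, 0, 0, 0, 0.06],
  [0.015, 0, 0, 0, 0.06],
  [0.006, 0, 0, 0, 0.06],
  [0, 0, 0, 0, 0.06],
  [0, 0, 0, 0, 0.01],
])

```text
clock: 20.6
position: [0.4561, -0.1582, 0.035]
tcp_rot: [0.705, 0.062, 0.704, -0.063]
force: [-0.4, -0.5, 0.3]
gripper_width: 0.508
```

step_arm([
  [0, 0, 0, 0, 0.01],
  [0, 0, 0, 0, 0.01],
  [0, 0, 0, 0, 0.01],
  [0, 0, 0, 0, 0.01],
  [-0.02, 0, 0, 0, 0.01],
  [-0.05, 0, 0, 0, 0.01],
  [-0.05, 0, 0, 0, 0.01],
  [-0.015, 0, 0, 0, 0.01],
])

```text
clock: 21.6
position: [0.4566, -0.1586, 0.1721]
tcp_rot: [0.706, 0.061, 0.703, -0.063]
force: [-0.2, 0.5, -0.3]
gripper_width: 0.202
```

Run:
```python
from h import *
go([.672,-.256,.17])
```

```text
t 21.6 pos [ 0.4566 -0.1586  0.1721] yang 79.9 grip 0.202 F [-0.2  0.5 -0.3]
  shift now [ 0.0034 -0.058   0.2291] turn 0 shift if turned first [ 0.0034 -0.058   0.2291] q6 -1.98
```

step_arm([
  [0, -0.008, 0.03, 0, 0.01],
  [0, -0.012, 0.047, 0, 0.01],
  [0, -0.012, 0.05, 0, 0.01],
  [0, -0.012, 0.05, 0, 0.01],
  [0, -0.01, 0.035, 0, 0.01],
  [0, -0.004, 0.017, 0, 0.01],
  [0, 0, 0, 0, 0.01],
  [0, 0, 0, 0, 0.01],
])

```text
clock: 22.6
position: [0.6693, -0.2544, 0.1674]
tcp_rot: [0.703, 0.063, 0.705, -0.062]
force: [-0.4, 0.6, -0.8]
gripper_width: 0.199
```

Run:
```python
from h import *
w=ctrl.capture('wrist');w=snap('wrist','w11'); o,T=st()
x,s=tubfit(w,'blue',(.563,-.24)); print(x,s)
r,off=heldlid(w,'blue',o,T,.021); print(r,off.round(4))
go([x[0]-(r[0]-o['position'][0]),x[1]-(r[1]-o['position'][1]),.082])
```

```text
[ 0.56325849 -0.23756207] 0.9913707214294658
[ 0.66896851 -0.25244864] [ 0.     0.002 -0.001]
t 22.7 pos [ 0.6696 -0.2545  0.1684] yang 79.9 grip 0.199 F [-0.8  0.2 -0.5]
  shift now [ 0.0865 -0.004  -0.1066] turn 0 shift if turned first [ 0.0865 -0.004  -0.1066] q6 -1.93
```

View pics/w11.png

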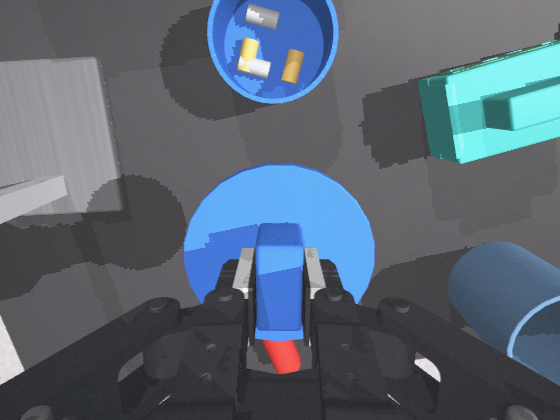

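step_arm([
  [0, -0.004, -0.03, 0, 0.01],
  [0, 0, -0.05, 0, 0.01],
  [0, 0, -0.0265, 0, 0.01],
  [0.025, 0, 0, 0, 0.01],
  [0.03, 0, 0, 0, 0.01],
  [0.012, 0, 0, 0, 0.01],
  [0.003, 0, 0, 0, 0.01],
  [0, 0, 0, 0, 0.01],
])

```text
clock: 23.7
position: [0.5654, -0.2406, 0.0999]
tcp_rot: [0.705, 0.062, 0.704, -0.063]
force: [0.1, 0.2, -0.2]
gripper_width: 0.2
```

step_arm([
  [0.005, 0, 0, 0, 0.01],
  [0.005, 0, 0, 0, 0.01],
  [0.004, 0, 0, 0, 0.01],
  [0.002, 0, 0, 0, 0.01],
  [0, 0, 0, 0, 0.01],
  [0, 0, 0, 0, 0.01],
  [0, 0, 0, 0, 0.01],
  [0, 0, 0, 0, 0.01],
])

```text
clock: 24.7
position: [0.5649, -0.2403, 0.083]
tcp_rot: [0.704, 0.062, 0.704, -0.062]
force: [0.2, 0.8, -0.2]
gripper_width: 0.2
```

Release, rise, and look.

step_arm([
  [0.001, 0, 0, 0, 0.01],
  [0, 0, 0, 0, 0.055],
  [0, 0, 0, 0, 0.055],
  [0, 0, 0, 0, 0.055],
  [-0.03, 0, 0, 0, 0.055],
  [-0.05, 0, 0, 0, 0.055],
  [-0.055, 0, -0.05, 0, 0.055],
  [-0.02, 0, -0.05, 0, 0.055],
])

```text
clock: 25.7
position: [0.4748, -0.225, 0.2317]
tcp_rot: [0.706, 0.061, 0.703, -0.063]
force: [0.7, -0.4, 1.6]
gripper_width: 0.64
```

Run:
```python
from h import *
for _ in range(4): ctrl.capture('wrist')
w=snap('wrist','w12'); t=snap('top','t12')
print([(q['position'],q['p'],atz(w,q['position'],0)) for q in ctrl.pinpoint(w,'controller')])
go([.355,-.295,.2])
ortho(w,(.355,-.295),.08,half=.08,s=3600,f='o5')
```

```text
[([178.3, 64.5], 0.96, array([ 0.35921596, -0.29588649,  0.        ])), ([119.6, 288.7], 0.72, array([ 0.57167444, -0.41673911,  0.        ])), ([430.6, 287.8], 0.69, array([ 0.6303584 , -0.08108266,  0.        ]))]
t 26.05 pos [ 0.4747 -0.2241  0.2274] yang 79.9 grip 0.643 F [-0.2  0.4  0.7]
  shift now [ 0.0274 -0.0908 -0.1054] turn 0 shift if turned first [ 0.0274 -0.0908 -0.1054] q6 -2.07
```

View pics/w12.png

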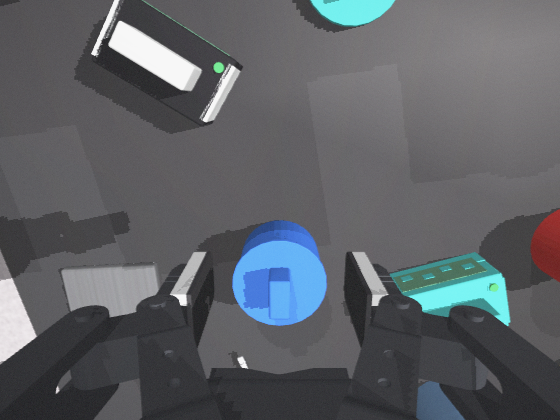

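View pics/t12.png

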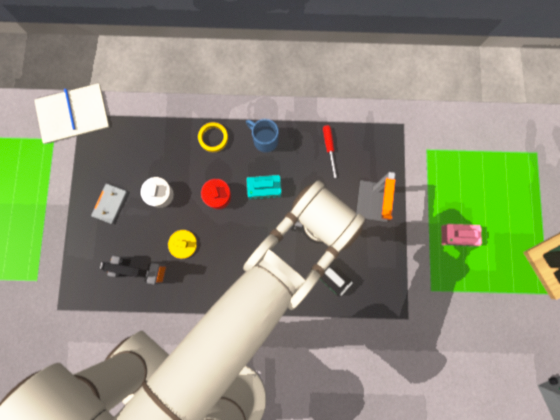

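View pics/o5.png

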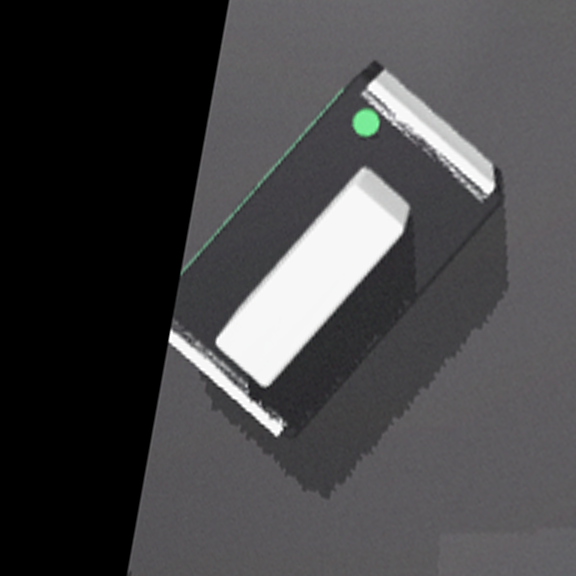

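Blue lid is flat on its tub at (280,280). The black controller with its white fin is at upper left (160,60). Next I turn the wrist for the fin.

step_arm([
  [0, 0, 0, 10.5, 0.06],
  [0, 0, 0, 10.5, 0.06],
  [0, 0, 0, 10.5, 0.06],
  [0, 0, 0, 10.5, 0.06],
  [0, 0, 0, 10.5, 0.06],
  [0, 0, 0, 10.5, 0.06],
  [0, 0, 0, 10.5, 0.06],
  [0, 0, 0, 10.5, 0.06],
], grip_force=80)

```text
clock: 27.05
position: [0.4748, -0.2241, 0.2271]
tcp_rot: [-0.48, -0.519, -0.481, 0.519]
force: [-1.0, 0.1, -0.1]
gripper_width: 0.699
```

Run:
```python
from h import *
go([.3618,-.2947,.19],-43)
```

```text
t 27.05 pos [ 0.4748 -0.2241  0.2271] yang -4.4 grip 0.699 F [-1.   0.1 -0.1]
  shift now [ 0.0371 -0.1071  0.0792] turn 38.6 shift if turned first [ 0.0371 -0.0344  0.1287] q6 -0.59
```

step_arm([
  [0, 0, 0, 9.6, 0.06],
  [0, 0, 0, 9.6, 0.06],
  [0, 0, 0, 9.7, 0.06],
  [0, 0, 0, 9.7, 0.06],
  [0.01, -0.009, 0.035, 0, 0.06],
  [0.01, -0.009, 0.035, 0, 0.06],
  [0.01, -0.009, 0.035, 0, 0.06],
  [0.007, -0.007, 0.024, 0, 0.06],
])

```text
clock: 28.05
position: [0.361, -0.2964, 0.1899]
tcp_rot: [-0.283, -0.648, -0.284, 0.648]
force: [0.2, -0.4, 1.0]
gripper_width: 0.702
```

Run:
```python
from h import *
for _ in range(5): ctrl.capture('wrist')
w=snap('wrist','w13')
go([.3618,-.2947,.07],-43)
ortho(w,(.3618,-.2947),.08,half=.06,s=5000,f='o6')
```

```text
t 28.35 pos [ 0.3627 -0.2956  0.1912] yang -42.7 grip 0.703 F [0.4 0.3 0.1]
  shift now [ 0.1212 -0.0013 -0.    ] turn 0.3 shift if turned first [ 0.1212 -0.0013 -0.    ] q6 -0.2
```

View pics/w13.png

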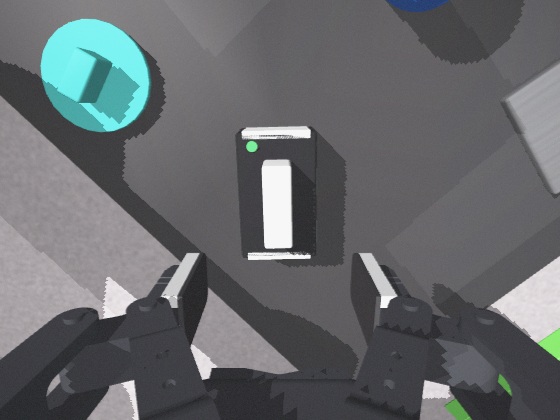

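View pics/o6.png

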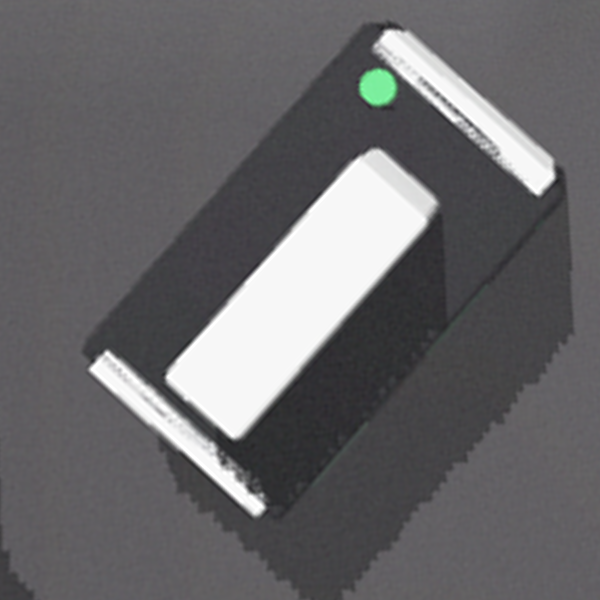

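step_arm([
  [0.03, -0.001, 0, -0.6, 0.06],
  [0.04, 0, 0, 0, 0.06],
  [0.03, 0, 0, 0, 0.06],
  [0.015, 0, 0, 0, 0.06],
  [0.006, 0, 0, 0, 0.06],
  [0, 0, 0, 0, 0.06],
  [0, 0, 0, 0, 0.04],
  [0, 0, 0, 0, 0.03],
])

```text
clock: 29.35
position: [0.3614, -0.2956, 0.0709]
tcp_rot: [0.287, 0.646, 0.286, -0.646]
force: [0.4, 0.0, 0.1]
gripper_width: 0.351
```

step_arm([
  [0, 0, 0, 0, 0.02],
  [0, 0, 0, 0, 0.01],
  [0, 0, 0, 0, 0.01],
  [0, 0, 0, 0, 0.01],
  [0, 0, 0, 0, 0.01],
  [0, 0, 0, 0, 0.01],
  [0, 0, 0, 0, 0.01],
  [0, 0, 0, 0, 0.01],
])

```text
clock: 30.35
position: [0.3613, -0.2955, 0.0709]
tcp_rot: [0.287, 0.646, 0.287, -0.646]
force: [-1.3, 1.3, 6.0]
gripper_width: 0.22
```

step_arm([
  [-0.02, 0, 0, 0, 0.01],
  [-0.04, 0, 0, 0, 0.01],
  [-0.04, 0, 0, -10, 0.01],
  [-0.03, 0, 0, -10.5, 0.01],
  [0, 0, 0, -10.5, 0.01],
  [0, 0, 0, -10.5, 0.01],
  [0, 0, 0, -10.5, 0.01],
  [0, 0, 0, -10.5, 0.01],
])

```text
clock: 31.35
position: [0.3603, -0.2942, 0.1986]
tcp_rot: [0.581, 0.402, 0.583, -0.402]
force: [0.9, 0.1, -4.3]
gripper_width: 0.214
```

Run:
```python
from h import *
w=snap('wrist','w14')
go([.71,.35,.2],70.7)
```

```text
t 31.4 pos [ 0.3603 -0.2942  0.1986] yang 21.0 grip 0.212 F [ 0.1 -0.  -5. ]
  shift now [-4.000e-04  5.575e-01 -4.759e-01] turn -49.7 shift if turned first [-4.000e-04  7.236e-01  1.171e-01] q6 -1.31
```

View pics/w14.png

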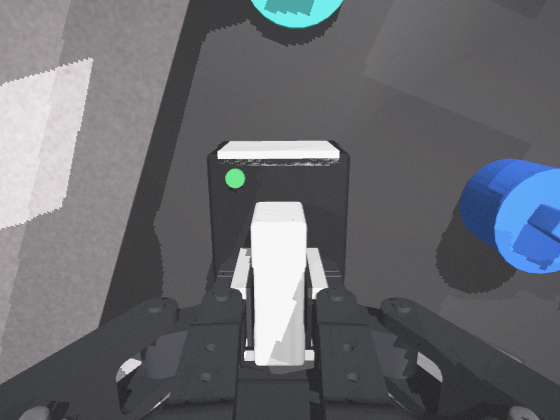

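step_arm([
  [0, 0, 0, -9.9, 0.01],
  [0, 0, 0, -9.9, 0.01],
  [0, 0, 0, -9.9, 0.01],
  [0, 0, 0, -10, 0.01],
  [0, 0, 0, -10, 0.01],
  [0, 0.03, 0.005, 0, 0.01],
  [0, 0.05, 0.008, 0, 0.01],
  [0, 0.058, 0.009, 0, 0.01],
])

```text
clock: 32.4
position: [0.4286, -0.1716, 0.1991]
tcp_rot: [0.696, 0.124, 0.697, -0.124]
force: [1.9, -0.7, -4.1]
gripper_width: 0.215
```

step_arm([
  [0, 0.06, 0.01, 0, 0.01],
  [0, 0.06, 0.01, 0, 0.01],
  [0, 0.06, 0.01, 0, 0.01],
  [0, 0.06, 0.01, 0, 0.01],
  [0, 0.06, 0.01, 0, 0.01],
  [0, 0.06, 0.01, 0, 0.01],
  [0, 0.06, 0.01, 0, 0.01],
  [0, 0.06, 0.01, 0, 0.01],
])

```text
clock: 33.4
position: [0.6675, 0.2528, 0.1982]
tcp_rot: [0.695, 0.123, 0.697, -0.124]
force: [1.9, -0.5, -4.3]
gripper_width: 0.22
```

step_arm([
  [0, 0.05, 0.008, 0, 0.01],
  [0, 0.035, 0.006, 0, 0.01],
  [0, 0.018, 0.003, 0, 0.01],
  [0, 0, 0, 0, 0.01],
  [0, 0, 0, 0, 0.01],
  [0, 0, 0, 0, 0.01],
  [0, 0, 0, 0, 0.01],
  [0, 0, 0, 0, 0.01],
])

```text
clock: 34.4
position: [0.7186, 0.3418, 0.2004]
tcp_rot: [0.696, 0.123, 0.696, -0.123]
force: [0.6, -0.6, -4.3]
gripper_width: 0.213
```

Run:
```python
from h import *
w=snap('wrist','w15')
go([.568,.4015,.15],70.7)
ortho(w,(.568,.403),.012,half=.08,s=3600,f='o7')
```

```text
t 34.45 pos [0.7186 0.342  0.2004] yang 70.1 grip 0.219 F [-0.5  1.  -4.9]
  shift now [ 0.0503  0.0046 -0.1619] turn -0.6 shift if turned first [ 0.0503  0.0064 -0.1618] q6 -0.93
```

View pics/w15.png

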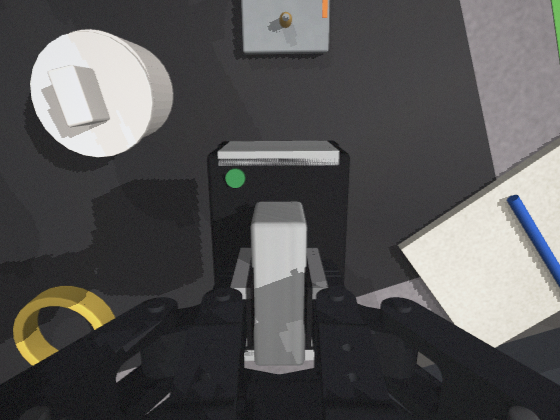

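View pics/o7.png

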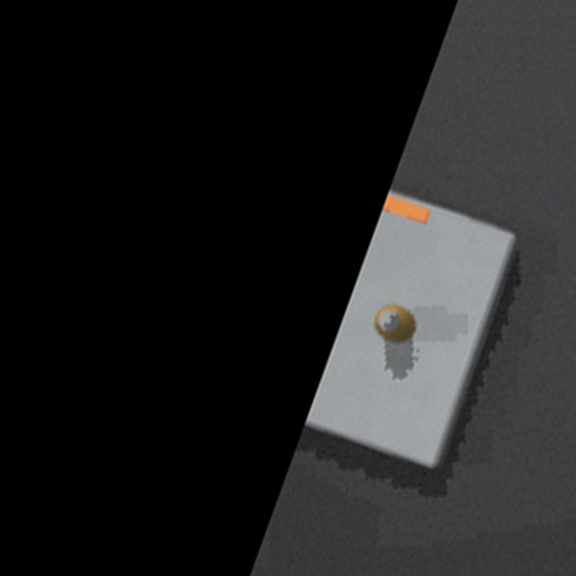

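Run:
```python
from h import *
d=dict(np.load('dockview.npz'))
x,_=circ(d,'white',(.602,.246),.061,.043); print('white lid in dockview',x, 'tcp at release .6023 .2447')
o,T=st(); w=ctrl.capture('wrist')
# camera in tool
ct=T.T@(w['xyz']-o['position']); Rt=quat(o['tcp_rot']).inv()*quat(w['orientation'])
print(ct)
w12=dict(w); w12['img']=cv2.imread('pics/w12.png')[:,:,::-1].copy()
Tq=R.from_matrix(np.column_stack([[0,0,-1],[np.cos(np.radians(79.9)),np.sin(np.radians(79.9)),0],[np.sin(np.radians(79.9)),-np.cos(np.radians(79.9)),0]]))
w12['xyz']=Tq.apply(ct)+np.array([.4747,-.2241,.2274]); q=(Tq*Rt).as_quat(); w12['orientation']=[q[3],q[0],q[1],q[2]]
x,_=circ(w12,'blue',(.564,-.239),.061,.043); print('blue lid in w12',x,'tcp at release .5649 -.2403')
x,s=circ(w,'white',(.602,.246),.061,.043); print('white lid now',x)
```

```text
white lid in dockview [0.60020101 0.24749748 0.04299721] tcp at release .6023 .2447
[-0.12828111  0.00157633 -0.06900054]
blue lid in w12 [ 0.55693761 -0.23609822  0.04631616] tcp at release .5649 -.2403
white lid now [0.60706911 0.24755707 0.04485512]
```

step_arm([
  [0, 0, 0, -0.9, 0.01],
  [0, 0.002, -0.04, 0, 0.01],
  [0, 0.002, -0.05, 0, 0.01],
  [0, 0.0027, -0.045, 0, 0.01],
  [0.02, 0, -0.0259, 0, 0.01],
  [0.03, 0, 0, 0, 0.01],
  [0.03, 0, 0, 0, 0.01],
  [0.015, 0, 0, 0, 0.01],
])

```text
clock: 35.5
position: [0.5675, 0.4006, 0.103]
tcp_rot: [0.697, 0.116, 0.698, -0.117]
force: [0.3, 0.0, -4.9]
gripper_width: 0.22
```

Run:
```python
from h import *
for _ in range(4): ctrl.capture('wrist')
w=snap('wrist','w16'); s=snap('side','s16')
go([.5686,.4007,.083],71)
cv2.imwrite('pics/s16z.png',cv2.resize(s['img'][110:230,130:290],None,fx=5,fy=5,interpolation=cv2.INTER_CUBIC)[:,:,::-1])
```

```text
t 35.8 pos [0.5699 0.4015 0.1072] yang 71.0 grip 0.22 F [ 0.5  0.8 -3.8]
  shift now [ 0.0242 -0.0013 -0.0011] turn -0.0 shift if turned first [ 0.0242 -0.0013 -0.0011] q6 -0.8
```

View pics/w16.png

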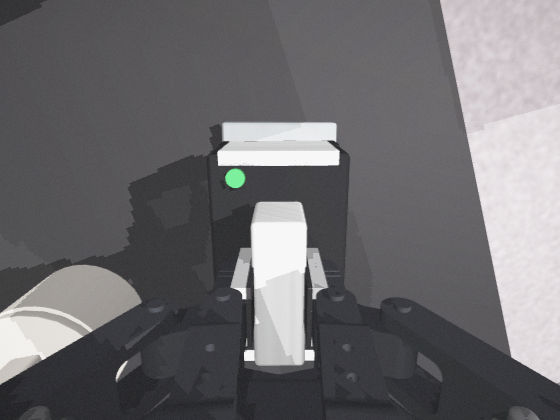

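View pics/s16z.png

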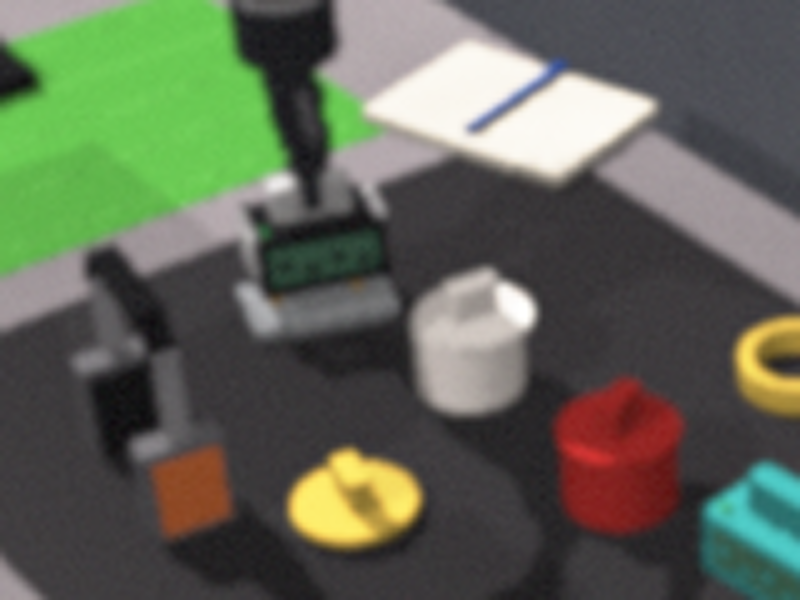

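Run:
```python
from h import *
w=ctrl.capture('wrist'); o,T=st(); g=cv2.cvtColor(w['img'],cv2.COLOR_RGB2GRAY)
i=w['img'][110:190,195:365]; cv2.imwrite('pics/c16.png',cv2.resize(i,None,fx=4.6,fy=4.6,interpolation=cv2.INTER_CUBIC)[:,:,::-1])
print(o['position'])
f=lambda px,z:(T.T@(atz(w,px,z)-o['position'])).round(4)
for r in (126,130,135): 
    row=g[r].astype(int); idx=np.flatnonzero(row[195:365]>130)+195; print(r,idx.min(),idx.max())
col=g[:,280].astype(int); print(col[115:170])
print(f((222,126),.012),f((336,126),.012),f((279,123),.012))
zb=o['position'][2]-.021
print(f((209,158),zb),f((348,158),zb))
```

```text
[0.56984084 0.40148188 0.10711132]
126 221 335
130 221 335
135 222 335
[ 95  94  95  97  95 111 153 213 217 225 225 225 226 224 225 225 223 237
 235 234 234 236 235 235 235 234 214 210 209 210 210 205 206 203 207 216
 247 247 247 247 247 247 247 229 100 105 138 104 101  68 103  63  68  63
  67]
[ 0.0949 -0.0323 -0.0543] [ 0.0951  0.0365 -0.0544] [ 0.095   0.0021 -0.0561]
[ 0.0208 -0.0269 -0.0462] [ 0.021   0.0305 -0.0462]
```

View pics/c16.png

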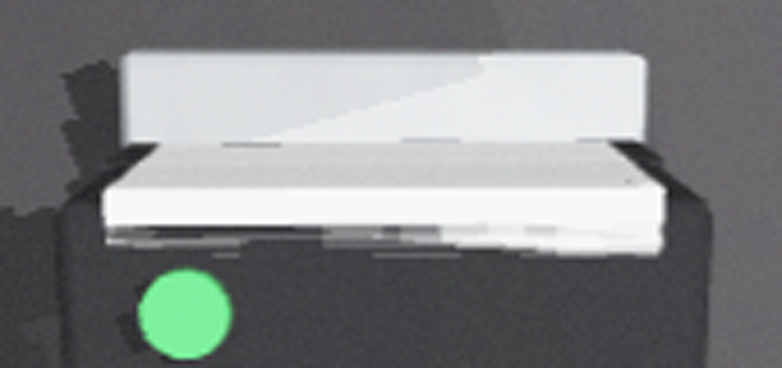

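Run:
```python
from h import *
w=ctrl.capture('wrist'); o,T=st()
f=lambda px,z:(T.T@(atz(w,px,z)-o['position'])).round(4)
p=o['position'][2]
print('top edge',f((278.5,150.7),p-.021),'bottom edge',f((278.5,140.8),p-.0709),'dock',f((279,120.5),.012))
print('dock corners',f((220.8,128),.012),f((335.8,128),.012), 'panel bottom', f((221.8+0,141),p-.0709))
for z in (0.012,): print()
```

```text
top edge [ 0.0209  0.0018 -0.0491] bottom edge [ 0.0708  0.0019 -0.0479] dock [ 0.0947  0.0022 -0.0575]
dock corners [ 0.0947 -0.0329 -0.053 ] [ 0.0948  0.0365 -0.0531] panel bottom [ 0.0707 -0.029  -0.0478]
```

Run:
```python
from h import *
w=ctrl.capture('wrist'); o,T=st()
i=w['img'][190:380,220:340]; cv2.imwrite('pics/f16.png',cv2.resize(i,None,fx=4,fy=3,interpolation=cv2.INTER_CUBIC)[:,:,::-1])
p=o['position'][2]; f=lambda px,z:(T.T@(atz(w,px,z)-o['position'])).round(4)
for r in (202,218,363): print(r,f((278,r),p+.009),f((278,r),p-.021))
# top/side cams
for n in ('top','side'):
    c=snap(n,n+'16'); 
    for k,nm in (('controller','controller'),('dock_seat','dock_seat')):
        print(n,k,[(q['position'],round(q['p'],2)) for q in ctrl.pinpoint(c,nm)][:2])
    B=o['position'].copy(); B[2]-=.0709; print(n,'proj bottom',proj(c,B),'proj seat',proj(c,[.568,.4033,.012]))
```

```text
202 [-0.0091  0.0017 -0.0355] [ 0.021   0.0017 -0.0271]
218 [-0.009   0.0017 -0.0298] [ 0.021   0.0017 -0.0199]
363 [-0.0089  0.0017  0.03  ] [0.0211 0.0017 0.0548]
top controller [([262.6, 191.9], 0.92), ([102.3, 201.5], 0.8)]
top dock_seat [([108.4, 206.9], 0.79)]
top proj bottom [104.48784207 200.78035844] proj seat [106.9108206  202.49401394]
side controller [([191.7, 164.4], 0.78), ([287.2, 226.3], 0.6)]
side dock_seat [([194.4, 168.1], 0.52)]
side proj bottom [193.03550716 163.65298536] proj seat [193.08426249 168.70376792]
```

View pics/f16.png

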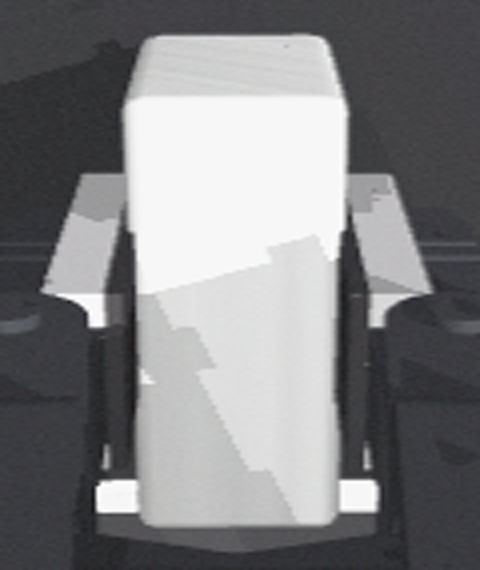

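step_arm([
  [0, 0, -0.0026, 0, 0.01],
  [0.003, 0, 0, 0, 0.01],
  [0.003, 0, 0, 0, 0.01],
  [0.003, 0, 0, 0, 0.01],
  [0.003, 0, 0, 0, 0.01],
  [0, 0, 0, 0, 0.01],
  [0, 0, 0, 0, 0.01],
  [0, 0, 0, 0, 0.01],
])

```text
clock: 37.25
position: [0.5663, 0.4019, 0.0933]
tcp_rot: [0.698, 0.117, 0.697, -0.117]
force: [-0.5, 0.0, -4.4]
gripper_width: 0.217
```

step_arm([
  [0.002, 0, 0, 0, 0.01],
  [0.002, 0, 0, 0, 0.01],
  [0.002, 0, 0, 0, 0.01],
  [0, 0, 0, 0, 0.01],
  [0, 0, 0, 0, 0.01],
  [0, 0, 0, 0, 0.01],
  [0, 0, 0, 0, 0.01],
  [0, 0, 0, 0, 0.01],
])

```text
clock: 38.25
position: [0.5662, 0.4018, 0.0872]
tcp_rot: [0.697, 0.117, 0.697, -0.117]
force: [0.1, 0.3, -3.7]
gripper_width: 0.217
```

Pegs engaged without side force. Continue down to the seat.

step_arm([
  [0.002, 0, 0, 0, 0.01],
  [0.0015, 0, 0, 0, 0.01],
  [0.001, 0, 0, 0, 0.01],
  [0, 0, 0, 0, 0.01],
  [0, 0, 0, 0, 0.01],
  [0, 0, 0, 0, 0.01],
  [0, 0, 0, 0, 0.01],
  [0, 0, 0, 0, 0.01],
])

```text
clock: 39.25
position: [0.5663, 0.4019, 0.083]
tcp_rot: [0.697, 0.117, 0.697, -0.117]
force: [-2.7, -1.3, 1.9]
gripper_width: 0.211
```

step_arm([
  [0.001, 0, 0, 0, 0.01],
  [0, 0, 0, 0, 0.01],
  [0, 0, 0, 0, 0.055],
  [0, 0, 0, 0, 0.055],
  [0, 0, 0, 0, 0.055],
  [-0.03, 0, 0, 0, 0.055],
  [-0.05, 0, 0, 0, 0.055],
  [-0.06, 0, -0.02, 0, 0.055],
])

```text
clock: 40.25
position: [0.5477, 0.4074, 0.221]
tcp_rot: [0.697, 0.117, 0.698, -0.118]
force: [-0.1, 0.0, 0.2]
gripper_width: 0.646
```

step_arm([
  [-0.06, 0, -0.03, 0, 0.055],
  [-0.05, 0, -0.03, 0, 0.055],
  [0, 0, -0.03, 0, 0.055],
  [0, 0, 0, 0, 0.055],
  [0, 0, 0, 0, 0.055],
  [0, 0, 0, 0, 0.055],
  [0, 0, 0, 0, 0.055],
  [0, 0, 0, 0, 0.055],
])

```text
clock: 41.25
position: [0.4647, 0.4367, 0.3265]
tcp_rot: [0.697, 0.117, 0.697, -0.117]
force: [1.2, -0.0, -0.8]
gripper_width: 0.646
```

Run:
```python
from h import *
w=snap('wrist','w17'); s=snap('side','s17')
go([.364,.289,.3])
print([(q['position'],q['p'],atz(w,q['position'],.164)) for q in ctrl.pinpoint(w,'headset_band')])
cv2.imwrite('pics/s17z.png',cv2.resize(s['img'][110:230,130:290],None,fx=5,fy=5,interpolation=cv2.INTER_CUBIC)[:,:,::-1])
```

```text
t 41.35 pos [0.4646 0.4368 0.3267] yang 71.0 grip 0.645 F [ 0.9 -0.8  0.2]
  shift now [ 0.0267 -0.1726 -0.0468] turn 0 shift if turned first [ 0.0267 -0.1726 -0.0468] q6 -0.67
[([58.8, 135.2], 0.9, array([0.36818232, 0.28813317, 0.164     ]))]
```

View pics/w17.png

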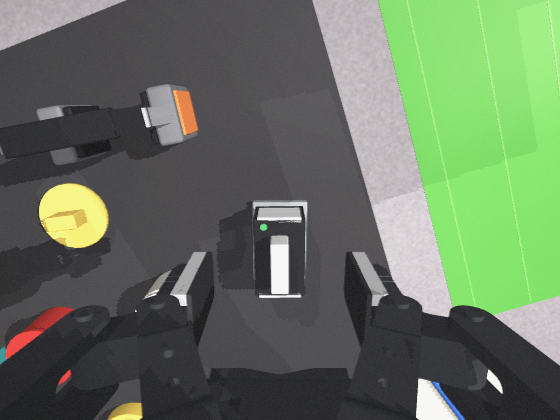

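View pics/s17z.png

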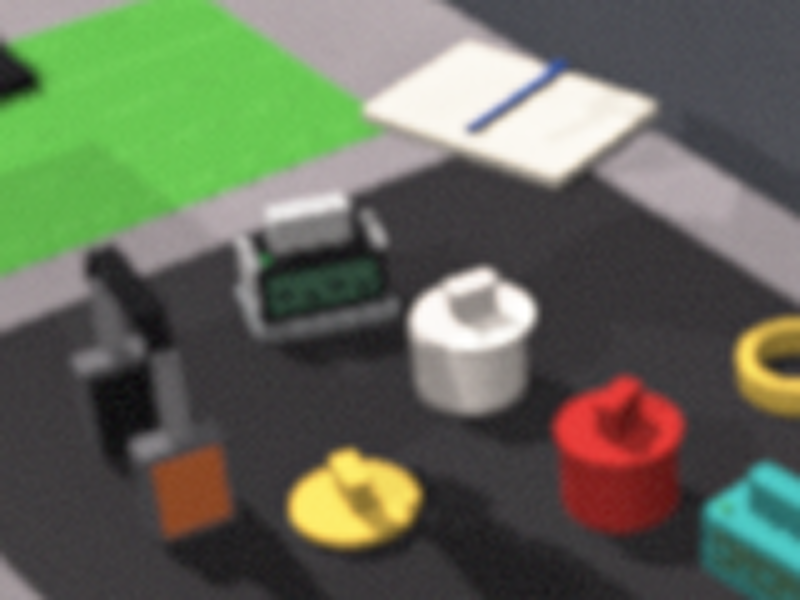

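Side view: the controller sits flush on the dock, and the white and red lids are on. The headset is at upper left in the wrist view (80,130). Now I turn and move above it for a look.

step_arm([
  [0, -0.03, -0.008, 0, 0.06],
  [0, -0.05, -0.014, 0, 0.06],
  [0, -0.05, -0.014, 0, 0.06],
  [0, -0.04, -0.01, 0, 0.06],
  [0, 0, 0, 10.5, 0.06],
  [0, 0, 0, 10.5, 0.06],
  [0, 0, 0, 10.5, 0.06],
  [0, 0, 0, 10.5, 0.06],
])

```text
clock: 42.4
position: [0.3655, 0.2912, 0.327]
tcp_rot: [0.608, 0.361, 0.608, -0.361]
force: [-0.4, -0.2, -0.1]
gripper_width: 0.7
```

step_arm([
  [0, 0, 0, 9.7, 0.06],
  [0, 0, 0, 9.7, 0.06],
  [0, 0, 0, 9.6, 0.06],
  [0, 0, 0, 0, 0.06],
  [0, 0, 0, 0, 0.06],
  [0, 0, 0, 0, 0.06],
  [0, 0, 0, 0, 0.06],
  [0, 0, 0, 0, 0.06],
])

```text
clock: 43.4
position: [0.3655, 0.2912, 0.3268]
tcp_rot: [-0.5, -0.5, -0.5, 0.5]
force: [-0.7, 0.1, -0.9]
gripper_width: 0.703
```

Run:
```python
from h import *
w=snap('wrist','w18')
go([.366,.289,.3],0)
print([(q['position'],q['p'],atz(w,q['position'],.164)) for q in ctrl.pinpoint(w,'headset_band')])
ortho(w,(.366,.289),.168,half=.1,s=3000,f='o8')
```

```text
t 43.45 pos [0.3655 0.2912 0.3268] yang -0.0 grip 0.704 F [-0.5  0.2 -0.1]
  shift now [0.0268 0.0005 0.0022] turn -0.0 shift if turned first [0.0268 0.0005 0.0022] q6 0.41
[([277.1, 192.5], 0.81, array([0.36476351, 0.2891373 , 0.164     ])), ([487.4, 202.9], 0.5, array([0.53997429, 0.28042482, 0.164     ]))]
```

View pics/w18.png

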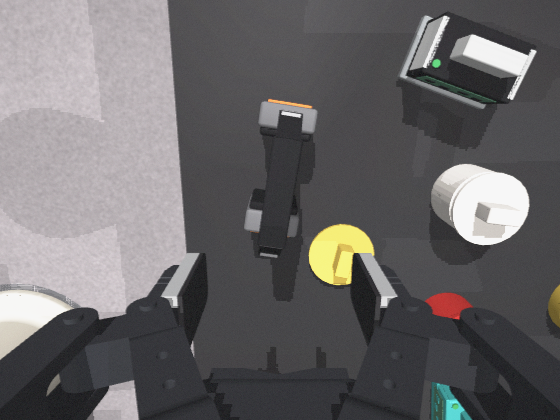

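View pics/o8.png

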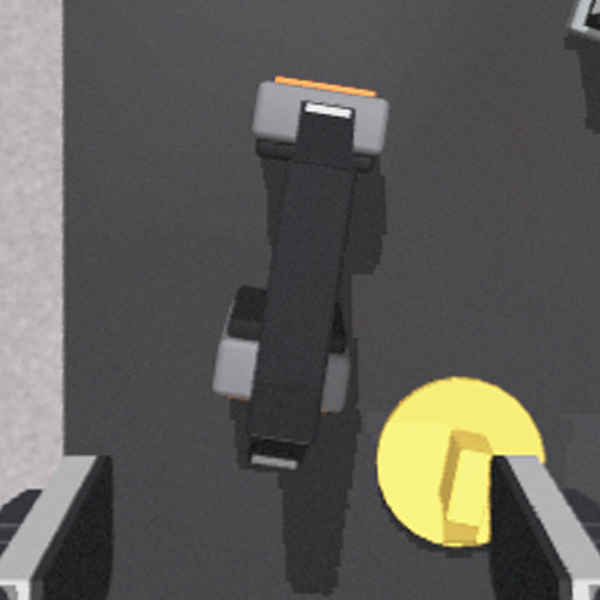

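Run:
```python
from h import *
go([.3716,.3187,.16],-8.4)
```

```text
t 43.5 pos [0.3655 0.2912 0.3268] yang -0.0 grip 0.704 F [-0.3 -0.7  0.3]
  shift now [ 0.1668  0.0061 -0.0275] turn 8.4 shift if turned first [ 0.1668  0.0021 -0.0281] q6 0.41
```

step_arm([
  [0, 0, 0, 8.4, 0.06],
  [0.03, 0.002, -0.014, 0, 0.06],
  [0.04, 0, -0.014, 0, 0.06],
  [0.03, 0, 0, 0, 0.06],
  [0, 0, 0, 0, 0.06],
  [0, 0, 0, 0, 0.06],
  [0, 0, 0, 0, 0.06],
  [0, 0, 0, 0, 0.06],
], grip_force=100)

```text
clock: 44.5
position: [0.3722, 0.3189, 0.2281]
tcp_rot: [0.462, 0.536, 0.462, -0.535]
force: [-0.2, -0.4, -0.3]
gripper_width: 0.705
```

Run:
```python
from h import *
w=snap('wrist','w19')
go([.3716,.3187,.16],-8.4)
ortho(w,(.37,.30),.168,half=.08,s=3600,f='o9')
```

```text
t 44.55 pos [0.372  0.3188 0.2278] yang -8.4 grip 0.703 F [ 0.1 -0.1 -0.4]
  shift now [ 0.0678 -0.0005  0.0002] turn -0.0 shift if turned first [ 0.0678 -0.0005  0.0002] q6 0.61
```

View pics/w19.png

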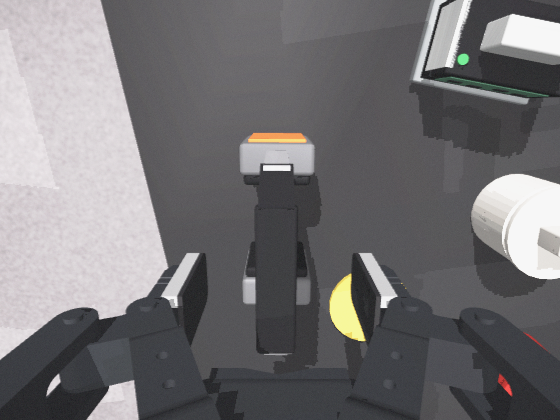

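View pics/o9.png

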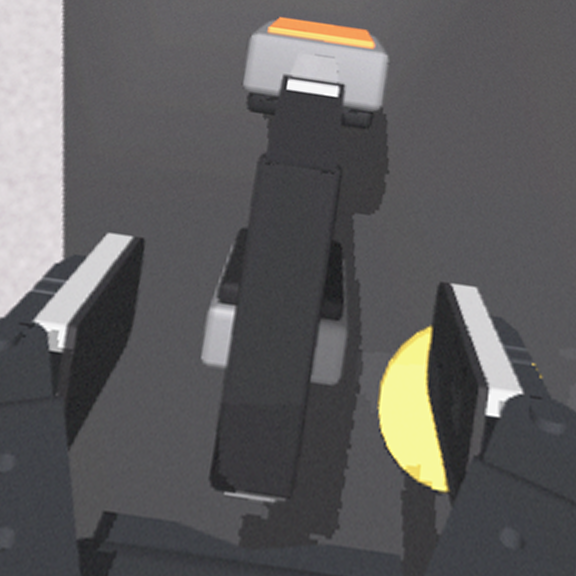

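step_arm([
  [0.02, -0.0005, 0, 0, 0.06],
  [0.03, 0, 0, 0, 0.06],
  [0.018, 0, 0, 0, 0.06],
  [0, 0, 0, 0, 0.06],
  [0, 0, 0, 0, 0.04],
  [0, 0, 0, 0, 0.03],
  [0, 0, 0, 0, 0.015],
  [0, 0, 0, 0, 0.015],
])

```text
clock: 45.55
position: [0.3718, 0.3192, 0.1602]
tcp_rot: [0.462, 0.536, 0.462, -0.535]
force: [-1.6, -0.6, 5.9]
gripper_width: 0.252
```

step_arm([
  [0, 0, 0, 0, 0.015],
  [0, 0, 0, 0, 0.015],
  [0, 0, 0, 0, 0.015],
  [0, 0, 0, 0, 0.015],
  [-0.02, 0, 0, 0, 0.015],
  [-0.03, 0, 0, 0, 0.015],
  [-0.02, 0, 0, 0, 0.015],
  [0, 0, 0, 0, 0.015],
])

```text
clock: 46.55
position: [0.3718, 0.3191, 0.23]
tcp_rot: [0.462, 0.536, 0.462, -0.534]
force: [-0.3, -0.2, -2.8]
gripper_width: 0.252
```

Run:
```python
from h import *
w=snap('wrist','w20'); s=snap('side','s20')
go([.44,-.39,.3],-8)
cv2.imwrite('pics/s20z.png',cv2.resize(s['img'][110:330,100:420],None,fx=2.5,fy=2.5,interpolation=cv2.INTER_CUBIC)[:,:,::-1])
```

```text
t 46.65 pos [0.3705 0.3184 0.2277] yang -8.4 grip 0.255 F [-0.2  0.7 -2. ]
  shift now [-0.0719  0.1724  0.6907] turn -0.4 shift if turned first [-0.0719  0.1673  0.6919] q6 0.61
```

View pics/s20z.png

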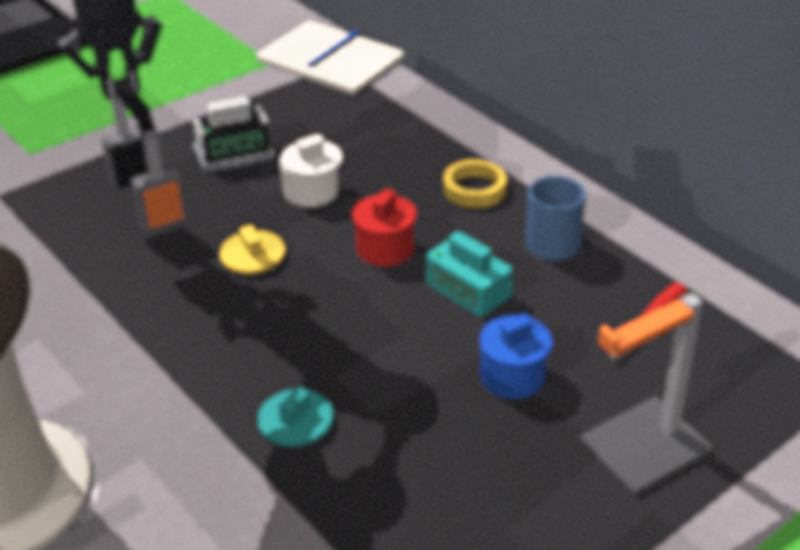

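View pics/w20.png

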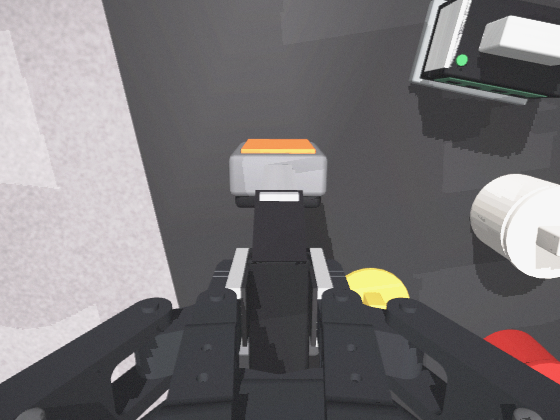

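Run:
```python
from h import *
t=snap('top','t20');s=snap('side','s20')
for n,c,box in (('top',t,(370,160,410,230)),('side',s,(330,215,390,260))):
    h=cv2.cvtColor(c['img'],cv2.COLOR_RGB2HSV); m=((h[...,0]>5)&(h[...,0]<20)&(h[...,1]>130)&(h[...,2]>100)).astype(np.uint8)
    x0,y0,x1,y1=box; k=np.zeros_like(m);k[y0:y1,x0:x1]=m[y0:y1,x0:x1]
    p=np.argwhere(k)[:,::-1].astype(np.float32); print(n,len(p),cv2.minAreaRect(p),cv2.boxPoints(cv2.minAreaRect(p)).round(1).tolist())
    if n=='top':
        for q in cv2.boxPoints(cv2.minAreaRect(p)): print(atz(c,q,.206).round(4))
    print([(q['position'],q['p']) for q in ctrl.pinpoint(c,'hook_arm')][:2],[(q['position'],q['p']) for q in ctrl.pinpoint(c,'hook_stand')][:2])
i=t['img'][160:235,345:420]; cv2.imwrite('pics/hk.png',cv2.resize(i,None,fx=8,fy=8,interpolation=cv2.INTER_CUBIC)[:,:,::-1])
```

```text
top 232 ((387.9501647949219, 198.58143615722656), (11.386818885803223, 41.02101516723633), 4.899092674255371) [[380.5, 218.5], [384.0, 177.6999969482422], [395.3999938964844, 178.60000610351562], [391.8999938964844, 219.5]]
[ 0.5146 -0.4036  0.206 ]
[ 0.6258 -0.4144  0.206 ]
[ 0.6239 -0.445   0.206 ]
[ 0.5128 -0.4336  0.206 ]
[([390.4, 196.7], 0.93), ([315.9, 207.3], 0.54)] [([111.8, 267.7], 0.69), ([372.5, 210.5], 0.61)]
side 396 ((357.56610107421875, 240.6862030029297), (13.041983604431152, 39.21715545654297), 70.46334838867188) [[336.8999938964844, 241.10000610351562], [373.8999938964844, 228.0], [378.20001220703125, 240.3000030517578], [341.29998779296875, 253.39999389648438]]
[([361.2, 236.8], 0.84)] [([354.3, 289.5], 0.96)]
```

View pics/hk.png

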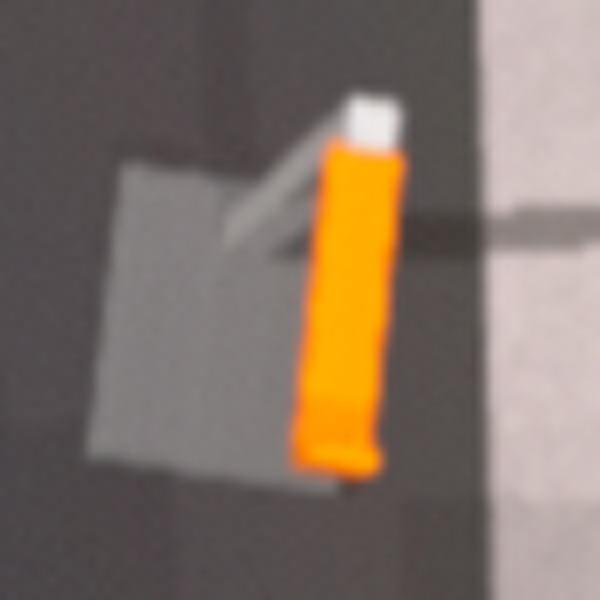

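```bash
cat > hook.py <<'E'
from h import *
from scipy.optimize import minimize
t=ctrl.capture('top');s=ctrl.capture('side')
S=4
Ms=[]
for n,c,box in (('top',t,(370,160,410,230)),('side',s,(330,215,390,260))):
    im=cv2.imread(f'pics/{n}20.png') if n=='x' else cv2.imread('pics/t20.png' if n=='top' else 'pics/s20.png')
    im=cv2.resize(im,None,fx=S,fy=S,interpolation=cv2.INTER_CUBIC)
    h=cv2.cvtColor(im,cv2.COLOR_BGR2HSV); m=((h[...,0]>5)&(h[...,0]<22)&(h[...,1]>130)&(h[...,2]>100)).astype(np.uint8)
    k=np.zeros_like(m);x0,y0,x1,y1=[S*v for v in box];k[y0:y1,x0:x1]=m[y0:y1,x0:x1]; Ms.append((c,k))
def boxes(q):
    out=[]
    for (x0,x1,z0,z1) in ((-.05,.052,.194,.206),(-.05,-.042,.194,.220)):
        P=[]
        for x in (x0,x1):
            for y in (-.012,.012):
                for z in (z0,z1):
                    c_,s_=np.cos(q[2]),np.sin(q[2]); P.append([q[0]+c_*x-s_*y,q[1]+s_*x+c_*y,z])
        out.append(P)
    return out
def cost(q,use=(0,1)):
    v=0
    for i in use:
        c,M=Ms[i]; B=np.zeros_like(M)
        for P in boxes(q): cv2.fillConvexPoly(B,np.int32(cv2.convexHull(np.float32([(proj(c,p)+.5)*S for p in P]))),1)
        v+=1-(M&B).sum()/(M|B).sum()
    return v/len(use)
for use in ((0,),(1,),(0,1)):
    q0=np.array([.57,-.424,-.1]); sim=np.array([q0,q0+[.015,0,0],q0+[0,.015,0],q0+[0,0,.1]])
    r=minimize(cost,q0,args=(use,),method='Nelder-Mead',options=dict(initial_simplex=sim,xatol=1e-4,maxiter=300)); print(use,r.x[:2].round(4),np.degrees(r.x[2]).round(1),r.fun)
E
python3 hook.py
```

```text
(0,) [ 0.5685 -0.4255] -6.7 0.10347716799329698
(1,) [ 0.5711 -0.4191] -7.2 0.07667634030853832
(0, 1) [ 0.5717 -0.4247] -7.3 0.21702364181979483
```

step_arm([
  [-0.03, 0, 0, -1.4, 0.015],
  [-0.04, 0, 0.01, 0, 0.015],
  [-0.005, 0.008, 0.03, 0, 0.015],
  [0, 0.012, 0.048, 0, 0.015],
  [0, 0.012, 0.055, 0, 0.015],
  [0, 0.013, 0.057, 0, 0.015],
  [0, 0.013, 0.057, 0, 0.015],
  [0, 0.013, 0.057, 0, 0.015],
])

```text
clock: 48.05
position: [0.403, -0.0034, 0.304]
tcp_rot: [0.469, 0.53, 0.468, -0.529]
force: [1.9, 0.3, -2.5]
gripper_width: 0.254
```

step_arm([
  [0, 0.013, 0.057, 0, 0.015],
  [0, 0.013, 0.057, 0, 0.015],
  [0, 0.013, 0.057, 0, 0.015],
  [0, 0.013, 0.056, 0, 0.015],
  [0, 0.013, 0.056, 0, 0.015],
  [0, 0.013, 0.045, 0, 0.015],
  [0, 0.01, 0.027, 0, 0.015],
  [0, 0.003, 0.012, 0, 0.015],
])

```text
clock: 49.05
position: [0.4484, -0.3781, 0.3031]
tcp_rot: [0.468, 0.53, 0.469, -0.53]
force: [-0.1, 0.6, -2.8]
gripper_width: 0.254
```

Run:
```python
from h import *
for _ in range(5): ctrl.capture('wrist')
w=snap('wrist','w21');t=snap('top','t21');s=snap('side','s21')
go([.4447,-.3768,.245],-7)
go([.5737,-.3927,.245],-7)
cv2.imwrite('pics/s21z.png',cv2.resize(s['img'][150:370,200:480],None,fx=2.7,fy=2.7,interpolation=cv2.INTER_CUBIC)[:,:,::-1])
```

```text
t 49.45 pos [ 0.4487 -0.3761  0.3041] yang -7.0 grip 0.252 F [-0.2 -0.5 -1.9]
  shift now [ 0.0591 -0.0039  0.0012] turn 0.0 shift if turned first [ 0.0591 -0.0039  0.0012] q6 -0.78
t 49.45 pos [ 0.4487 -0.3761  0.3041] yang -7.0 grip 0.252 F [-0.2 -0.5 -1.9]
  shift now [0.0591 0.1261 0.0014] turn 0.0 shift if turned first [0.0591 0.1261 0.0013] q6 -0.78
```

View pics/s21z.png

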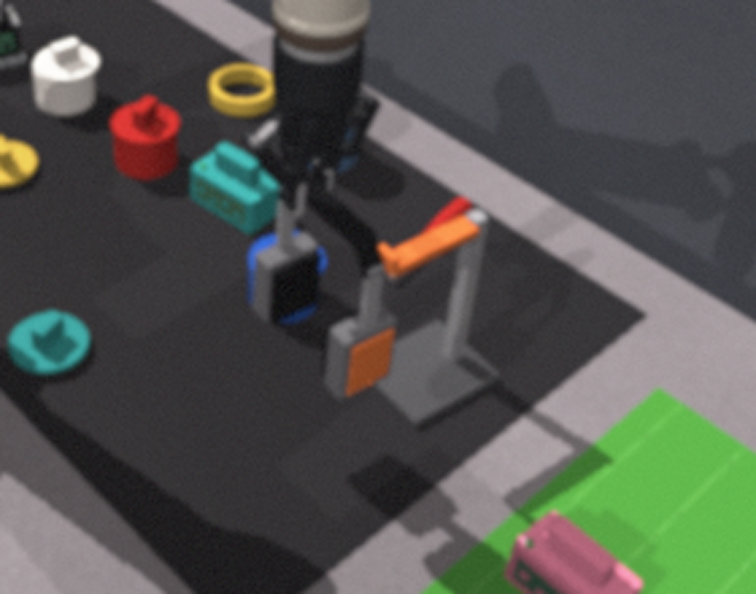

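View pics/w21.png

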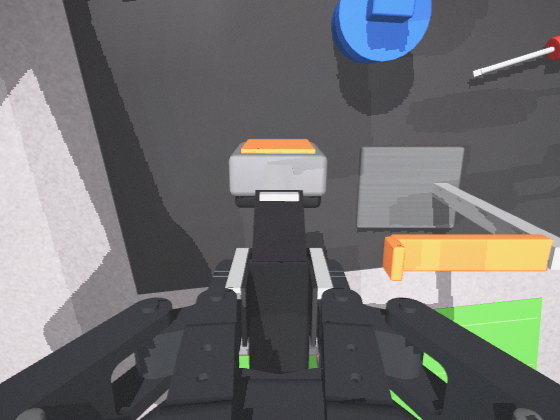

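Run:
```python
from h import *
w=ctrl.capture('wrist'); o,T=st()
i=w['img'][220:300,370:560]; cv2.imwrite('pics/k21.png',cv2.resize(i,None,fx=4.2,fy=4.2,interpolation=cv2.INTER_CUBIC)[:,:,::-1])
for p in [(405,238),(548,235),(405,272),(548,269)]:
    a=atz(w,p,.206); print(p,a.round(4),(T.T@(a-o['position'])).round(4))
r=ctrl.pinpoint(w,'hook_arm'); print([(q['position'],q['p'],(T.T@(atz(w,q['position'],.206)-o['position'])).round(4)) for q in r])
```

```text
(405, 238) [ 0.5306 -0.4032  0.206 ] [0.0981 0.0845 0.0169]
(548, 235) [ 0.625  -0.4125  0.206 ] [0.0981 0.1794 0.0146]
(405, 272) [ 0.5299 -0.4282  0.206 ] [0.0981 0.0869 0.0417]
(548, 269) [ 0.6269 -0.4377  0.206 ] [0.0981 0.1844 0.0393]
[([470.6, 253.9], 0.92, array([0.0981, 0.1299, 0.0283]))]
```

View pics/k21.png

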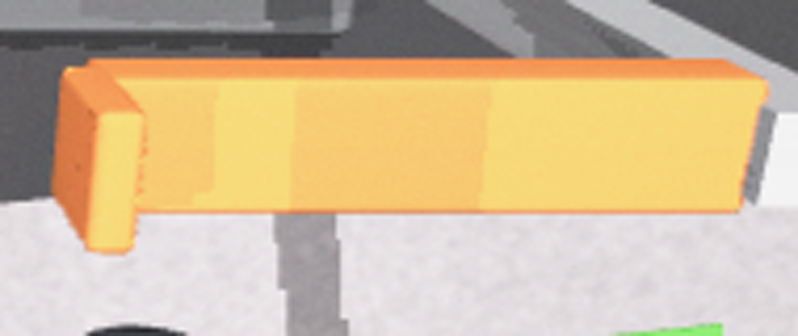

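step_arm([
  [0.02, 0, 0, -1, 0.015],
  [0.025, 0, 0, 0, 0.015],
  [0.012, 0, 0, 0, 0.015],
  [0, 0.02, 0, 0, 0.015],
  [0, 0.03, -0.001, 0, 0.015],
  [0, 0.03, 0, 0, 0.015],
  [0, 0.03, 0, 0, 0.015],
  [0, 0.018, 0, 0, 0.015],
])

```text
clock: 50.55
position: [0.5774, -0.3893, 0.2471]
tcp_rot: [0.474, 0.525, 0.473, -0.525]
force: [-0.2, 0.2, -1.2]
gripper_width: 0.253
```

Run:
```python
from h import *
for _ in range(5): ctrl.capture('wrist')
w=snap('wrist','w22');t=snap('top','t22');s=snap('side','s22')
go([.5737,-.3927,.207],-6)
cv2.imwrite('pics/s22z.png',np.hstack([cv2.resize(s['img'][200:340,290:430],None,fx=2.8,fy=4,interpolation=cv2.INTER_CUBIC),cv2.resize(t['img'][150:250,330:430],(400,560),interpolation=cv2.INTER_CUBIC)])[:,:,::-1])
```

```text
t 50.95 pos [ 0.5753 -0.3896  0.2471] yang -6.1 grip 0.257 F [ 0.3  0.1 -2. ]
  shift now [ 0.0401 -0.0013  0.0033] turn -0.1 shift if turned first [ 0.0401 -0.0013  0.0033] q6 -0.66
```

View pics/s22z.png

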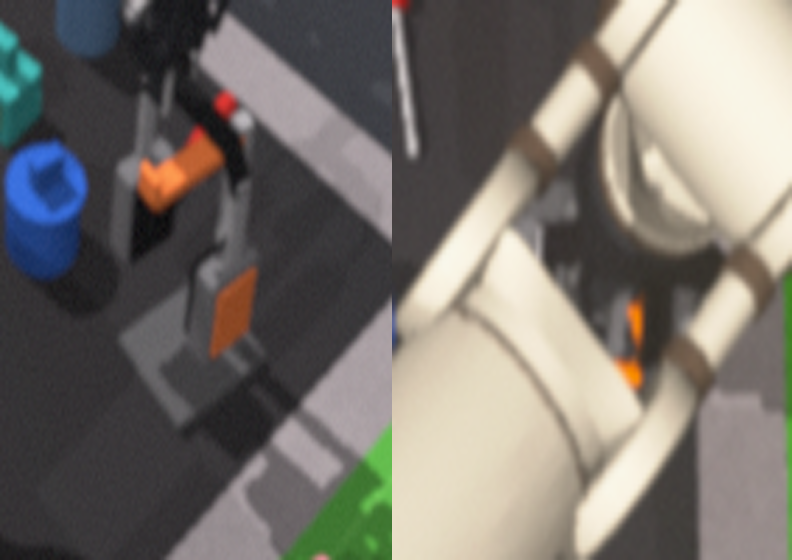

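View pics/w22.png

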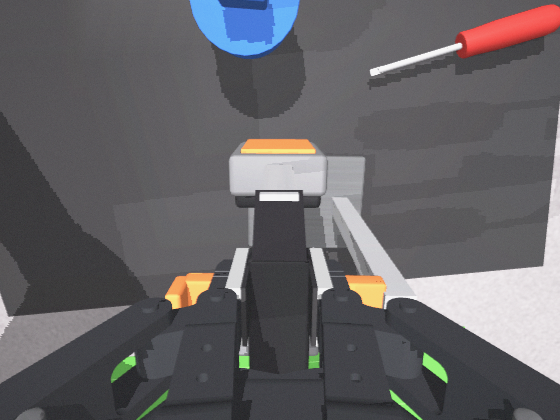

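Run:
```python
from h import *
w=ctrl.capture('wrist'); o,T=st()
i=w['img'][260:320,150:410]; cv2.imwrite('pics/k22.png',cv2.resize(i,None,fx=3.07,fy=6,interpolation=cv2.INTER_CUBIC)[:,:,::-1])
for z in (.206,.194):
  for p in [(205,274),(205,278),(205,281),(365,274),(365,278),(365,281),(384,280)]:
    a=atz(w,p,z); print(p,z,(T.T@(a-o['position'])).round(4))
```

```text
(205, 274) 0.206 [ 0.0411 -0.0374  0.0148]
(205, 278) 0.206 [ 0.0411 -0.0376  0.0171]
(205, 281) 0.206 [ 0.0411 -0.0376  0.0188]
(365, 274) 0.206 [0.0411 0.0447 0.0147]
(365, 278) 0.206 [0.0411 0.0448 0.017 ]
(365, 281) 0.206 [0.0411 0.0449 0.0187]
(384, 280) 0.206 [0.0411 0.0547 0.0181]
(205, 274) 0.194 [ 0.0531 -0.0401  0.0209]
(205, 278) 0.194 [ 0.0531 -0.0402  0.0233]
(205, 281) 0.194 [ 0.0531 -0.0403  0.0251]
(365, 274) 0.194 [0.0531 0.0478 0.0208]
(365, 278) 0.194 [0.0531 0.048  0.0232]
(365, 281) 0.194 [0.0531 0.0481 0.025 ]
(384, 280) 0.194 [0.0531 0.0585 0.0244]
```

View pics/k22.png

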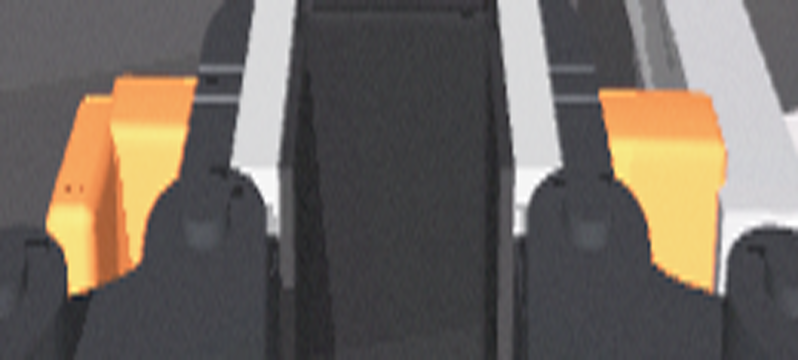

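step_arm([
  [0.01, 0, 0, 0, 0.015],
  [0.012, 0, 0, 0, 0.015],
  [0.01, 0, 0, 0, 0.015],
  [0.004, 0, 0, 0, 0.015],
  [0.002, 0, 0, 0, 0.015],
  [0.001, 0, 0, 0, 0.015],
  [0, 0, 0, 0, 0.015],
  [0, 0, 0, 0, 0.015],
])

```text
clock: 52.0
position: [0.5761, -0.3895, 0.2082]
tcp_rot: [0.473, 0.526, 0.473, -0.526]
force: [0.3, 0.2, -1.7]
gripper_width: 0.254
```

step_arm([
  [0.001, 0, 0, 0, 0.015],
  [0.001, 0, 0, 0, 0.015],
  [0, 0, 0, 0, 0.015],
  [0, 0, 0, 0, 0.015],
  [0, 0, 0, 0, 0.015],
  [0, 0, 0, 0, 0.015],
  [0, 0, 0, 0, 0.015],
  [0, 0, 0, 0, 0.015],
])

```text
clock: 53.0
position: [0.576, -0.3895, 0.2061]
tcp_rot: [0.473, 0.526, 0.473, -0.526]
force: [-0.7, 1.5, 2.9]
gripper_width: 0.255
```

step_arm([
  [0, 0, 0, 0, 0.03],
  [0, 0, 0, 0, 0.04],
  [0, 0, 0, 0, 0.05],
  [0, 0, 0, 0, 0.05],
  [0, 0, 0, 0, 0.05],
  [0, 0, 0, 0, 0.05],
  [0, 0, 0, 0, 0.05],
  [0, 0, 0, 0, 0.05],
])

```text
clock: 54.0
position: [0.5759, -0.3894, 0.2058]
tcp_rot: [-0.473, -0.526, -0.473, 0.526]
force: [0.0, 0.2, 0.4]
gripper_width: 0.589
```

step_arm([
  [-0.01, 0, 0, 0, 0.05],
  [-0.02, 0, 0, 0, 0.05],
  [-0.03, 0, 0, 0, 0.05],
  [-0.04, 0, 0, 0, 0.05],
  [-0.03, 0, -0.02, 0, 0.05],
  [0, 0, -0.05, 0, 0.05],
  [0, 0, -0.05, 0, 0.05],
  [0, 0, -0.05, 0, 0.05],
])

```text
clock: 55.0
position: [0.5941, -0.219, 0.3381]
tcp_rot: [0.474, 0.526, 0.472, -0.525]
force: [0.8, 0.6, -0.5]
gripper_width: 0.586
```

step_arm([
  [0, -0.03, -0.05, 0, 0.05],
  [0, -0.05, -0.03, 0, 0.05],
  [0, -0.05, 0, 0, 0.05],
  [0, -0.04, 0, 0, 0.05],
  [0, 0, 0, 0, 0.05],
  [0, 0, 0, 0, 0.05],
  [0, 0, 0, 0, 0.05],
  [0, 0, 0, 0, 0.05],
])

```text
clock: 56.0
position: [0.4337, -0.1231, 0.3358]
tcp_rot: [-0.473, -0.526, -0.473, 0.526]
force: [-0.2, 0.5, 0.4]
gripper_width: 0.584
```

Run:
```python
from h import *
t=snap('top','t23');s=snap('side','s23')
go([.4,0,.3])
cv2.imwrite('pics/s23z.png',cv2.resize(s['img'][120:370,130:450],None,fx=2.4,fy=2.4,interpolation=cv2.INTER_CUBIC)[:,:,::-1])
cv2.imwrite('pics/t23z.png',cv2.resize(t['img'][100:320,60:500],None,fx=1.81,fy=1.81,interpolation=cv2.INTER_CUBIC)[:,:,::-1])
```

```text
t 56.1 pos [ 0.4335 -0.1231  0.3357] yang -6.0 grip 0.584 F [ 0.2  1.  -0.2]
  shift now [ 0.0357 -0.0462 -0.1189] turn 0 shift if turned first [ 0.0357 -0.0462 -0.1189] q6 -0.44
```

View pics/s23z.png

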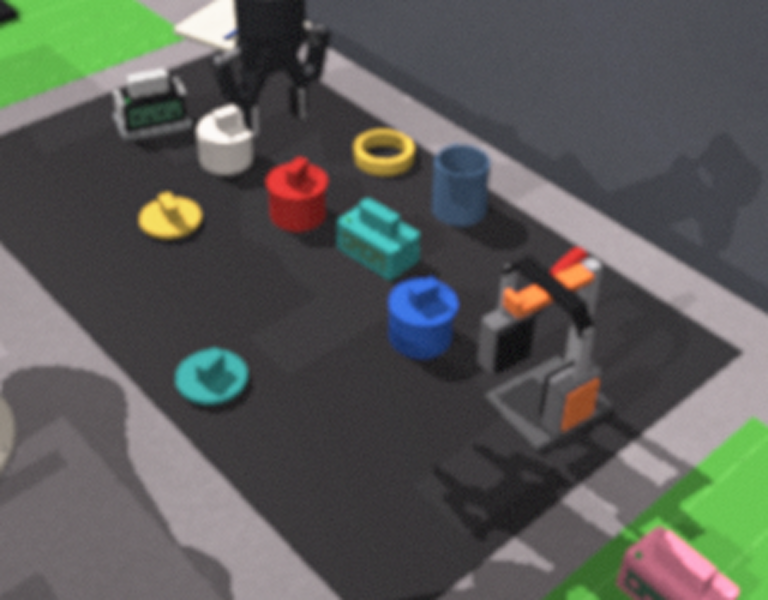

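View pics/t23z.png

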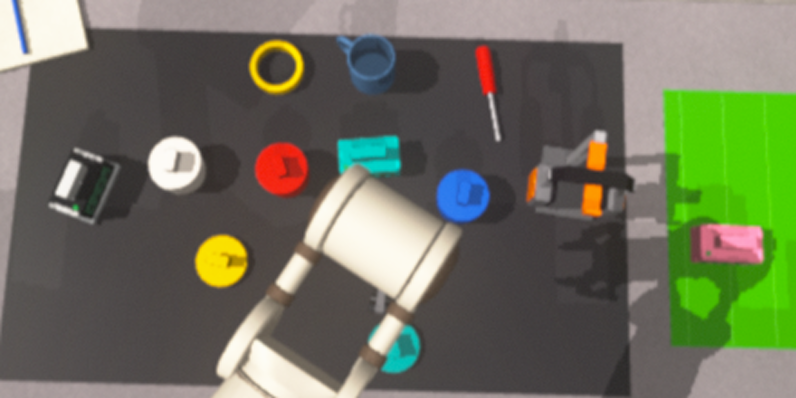

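step_arm([
  [-0.02, 0, -0.03, 0, 0.05],
  [-0.02, 0.04, -0.04, 0, 0.05],
  [0, 0.04, -0.04, 0, 0.05],
  [0, 0, 0, 0, 0.05],
  [0, 0, 0, 0, 0.05],
  [0, 0, 0, 0, 0.05],
  [0, 0, 0, 0, 0.05],
  [0, 0, 0, 0, 0.05],
])

```text
clock: 57.1
position: [0.5239, -0.0224, 0.3761]
tcp_rot: [0.473, 0.526, 0.473, -0.526]
force: [0.8, -0.0, -0.6]
gripper_width: 0.582
```

Run:
```python
from h import *
w=snap('wrist','w24')
for c,g in (('red',(.602,.065)),('white',(.602,.246)),('blue',(.563,-.238))):
    try: print(c,circ(w,c,g,.061,.043)[0].round(4))
    except Exception as e: print(c,e)
s=ctrl.capture('side'); t=ctrl.capture('top')
i=s['img'][140:280,170:340]; cv2.imwrite('pics/s24.png',cv2.resize(i,None,fx=4.7,fy=4.2,interpolation=cv2.INTER_CUBIC)[:,:,::-1])
```

```text
red [0.6013 0.0654 0.0425]
white [-4506.6775  -589.1059  4545.8539]
blue [ 0.5617 -0.2259  0.0486]
```

View pics/w24.png

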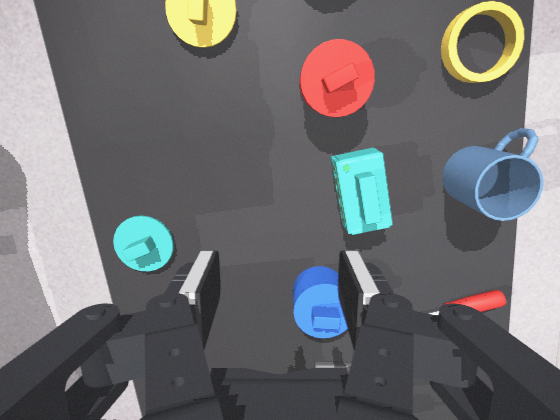

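View pics/s24.png

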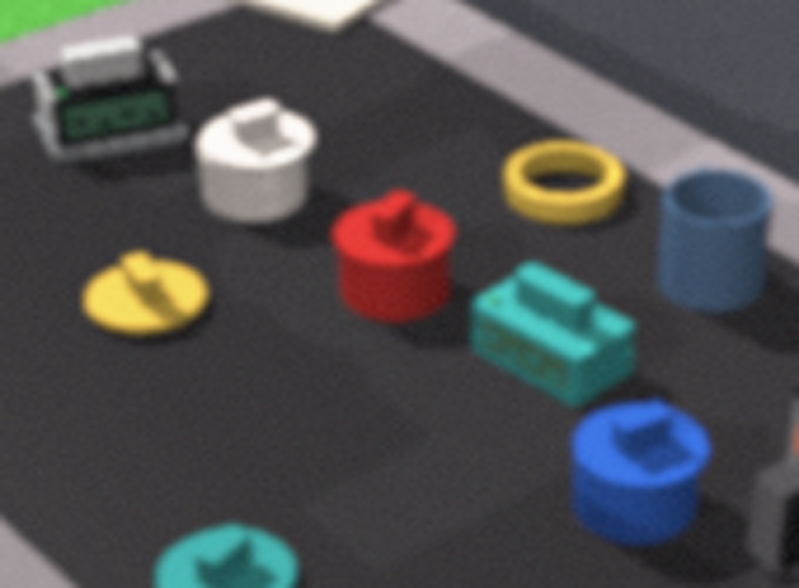

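Lids, controller and headset all look right, and the robot is clear. Handing in.

```bash
python3 -c "
from workcell import ctrl
print(ctrl.sign_off())"
```

```text
the job is handed in; nothing more can be done
None
```

I closed the bench down and handed the job in at about 57 s on the robot's clock.

- **Lids:** Only the red, white and blue tubs were there, and each got its own lid. I set the lids down without any resisting force. In the last pictures all three lie flat on upright tubs. The yellow lid has no tub and stayed where it was.
- **Controller:** The black controller is on both pegs. It went down freely to the seat height, with contact felt only at the end, and it looks flush on the base.
- **Headset:** It hangs level by its headband on the hook arm, between the end stop and the post.
- **Bystanders:** The mug, tape roll, screwdriver and look-alikes were not touched and are in their original places.

**Checks that disagreed or failed:**
- My two estimates of the controller's last shift along the base differed by about 3 mm. I went between them and it slid on without side force.
- The final lid-position fit from the wrist camera worked only for red. White was out of view and blue was partly hidden, so I judged those two by eye in the side and top pictures.

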